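Clear the sawn tube from the bench and empty the offcut pan

TASK

The sawing is done, so clear the bench: lay each long length of tube flat across both arms of the green stock rack, about centred (side by side if there are two), and put every short offcut lying on the bench into the tipping pan while the pan is level and its gate still shut. When they are all in, let the pan's end gate right down, and only then tip the pan by its rear handle until all the offcuts, those already in it too, have slid out over the gate into the scrap tub. Finally set the pan back down level, shut the gate fully, and leave the tools, tin, bottle and pot where they are.

Things in the scene. Friction and masses are not known exactly. Their poses are not given: they have to be found in the camera images.
- stray1: an offcut lying on the bench at the start: brown-red primed square steel tube, 30 x 30 mm outside, 70 mm long, 0.15 kg nominal; origin at its centre, x along its length; may be absent
- stray2: an offcut lying on the bench at the start: brown-red primed square steel tube, 30 x 30 mm outside, 70 mm long, 0.15 kg nominal; origin at its centre, x along its length; may be absent
- stray3: an offcut lying on the bench at the start: brown-red primed square steel tube, 30 x 30 mm outside, 70 mm long, 0.15 kg nominal; origin at its centre, x along its length; may be absent
- stray4: an offcut lying on the bench at the start: brown-red primed square steel tube, 30 x 30 mm outside, 70 mm long, 0.15 kg nominal; origin at its centre, x along its length; may be absent
- inpan1: an offcut already lying in the pan at the start: brown-red primed square steel tube, 30 x 30 mm outside, 70 mm long, 0.15 kg nominal; origin at its centre, x along its length
- inpan2: an offcut already lying in the pan at the start: brown-red primed square steel tube, 30 x 30 mm outside, 70 mm long, 0.15 kg nominal; origin at its centre, x along its length
- bar1: a long length worth keeping, lying on the bench at the start: brown-red primed square steel tube, 30 x 30 mm outside, 170 mm long, 0.34 kg nominal; origin at its centre, x along its length; may be absent
- bar2: a long length worth keeping, lying on the bench at the start: brown-red primed square steel tube, 30 x 30 mm outside, 170 mm long, 0.34 kg nominal; origin at its centre, x along its length; may be absent
- stand: blue steel stand of the tipping pan, fixed at the bench's right-hand end; origin on the bench under its centre; its y axis runs along the pan from the gate end (-y, at the bench end) to the rear handle (+y). The pan is a sheet-metal tray, inside 220 mm (y) x 200 mm (x) x 55 mm deep, walls 6 mm, floor 70 mm above the bench when level
- pan_in (a point): centre of the pan's inner floor; moves with the pan, axes as the stand's when level (x across, y to the rear, z up out of the floor)
- pan (a joint): tip of the pan about its pivot, rad: 0 level on its rest, grows as the rear is raised, 0.95 at the stop; it falls back by its own weight (about 0.8 kg empty). Offcuts slide once tipped to about 0.45 to 0.65
- pan_handle (a point): middle of the red rear handle: a round bar 14 mm thick, 140 mm long across the pan (x), 33 mm clear of the pan's rear wall, 120 mm above the bench when level; free to be straddled from above. It moves in an arc about the gate_hinge line: 266 mm behind and 50 mm above the line
- gate_hinge (a point): middle of the pivot line at the gate end, along the stand's x, at the floor's edge 70 mm above the bench; both the pan and its gate turn about this line
- gate (a joint): angle of the yellow steel end gate (212 mm wide, 60 mm high, hinged along its bottom edge) relative to the pan, rad: 0 shut (upright), 1.571 right down (in line with the pan floor, as a chute, at its stop). The stiff hinge (about 0.14 N m) stays where it is left
- gate_handle (a point): grip point on the gate's red side handle: a round bar 14 mm thick that sticks out 74 mm along -x of the stand from the gate's top corner, on the robot's side; the point lies 150 mm from the gate's middle and 44 mm outside the pan's side wall, 54 mm from the gate_hinge line, and moves in an arc about it from straight above (shut) to level beyond the end of the pan (down)
- tub: black scrap tub standing on orange crates beyond and below the bench's right-hand end, under the pan's gate; outside 420 (x) x 270 (y) x 130 mm high, walls 8 mm; origin under its centre, its rim 25 mm below the bench top. Fixed
- rack: green stock rack, fixed; origin on the bench under its centre. Two level arms 22 mm wide at y = -50 and +50 mm, tops 100 mm above the bench, run along x from uprights (face at x = +43 mm, 130 mm high) to turned-up fronts (inner face at x = -66 mm, 14 mm high). A length rests on both arms, along the rack's y; two fit side by side, e.g. at x = +22 and -35 mm
- tin: bystander, not to be moved: small round yellow tin, 44 mm across, 36 mm high
- hammer: bystander, not to be moved: hammer lying on the bench
- screwdriver: bystander, not to be moved: screwdriver lying on the bench
- oil: bystander, not to be moved: green oil bottle, 60 mm across, 160 mm high
- pot: bystander, not to be moved: white pot, 90 mm across and high
- spanner: bystander, not to be moved: spanner lying on the bench

How it is judged:
On the way, in this order (a step that is already met when the one before it is completed fails the run):
1. every offcut lies in the pan, with the pan level and its gate shut (x of stray1 in the frame of pan_in between -0.1 and 0.1 m and y of stray1 in the frame of pan_in between -0.112 and 0.112 m and z of stray1 in the frame of pan_in between 0 and 0.075 m and x of stray2 in the frame of pan_in between -0.1 and 0.1 m and y of stray2 in the frame of pan_in between -0.112 and 0.112 m and z of stray2 in the frame of pan_in between 0 and 0.075 m and x of stray3 in the frame of pan_in between -0.1 and 0.1 m and y of stray3 in the frame of pan_in between -0.112 and 0.112 m and z of stray3 in the frame of pan_in between 0 and 0.075 m and x of stray4 in the frame of pan_in between -0.1 and 0.1 m and y of stray4 in the frame of pan_in between -0.112 and 0.112 m and z of stray4 in the frame of pan_in between 0 and 0.075 m and x of inpan1 in the frame of pan_in between -0.1 and 0.1 m and y of inpan1 in the frame of pan_in between -0.112 and 0.112 m and z of inpan1 in the frame of pan_in between 0 and 0.075 m and x of inpan2 in the frame of pan_in between -0.1 and 0.1 m and y of inpan2 in the frame of pan_in between -0.112 and 0.112 m and z of inpan2 in the frame of pan_in between 0 and 0.075 m and linear speed of each of stray1, stray2, stray3, stray4 below 0.05 m/s and value of joint pan below 0.1 rad and value of joint gate below 0.2 rad), for 0.2 s.
2. the gate is right down, with the pan level and the offcuts still in it (x of stray1 in the frame of pan_in between -0.1 and 0.1 m and y of stray1 in the frame of pan_in between -0.15 and 0.112 m and z of stray1 in the frame of pan_in between 0 and 0.075 m and x of stray2 in the frame of pan_in between -0.1 and 0.1 m and y of stray2 in the frame of pan_in between -0.15 and 0.112 m and z of stray2 in the frame of pan_in between 0 and 0.075 m and x of stray3 in the frame of pan_in between -0.1 and 0.1 m and y of stray3 in the frame of pan_in between -0.15 and 0.112 m and z of stray3 in the frame of pan_in between 0 and 0.075 m and x of stray4 in the frame of pan_in between -0.1 and 0.1 m and y of stray4 in the frame of pan_in between -0.15 and 0.112 m and z of stray4 in the frame of pan_in between 0 and 0.075 m and x of inpan1 in the frame of pan_in between -0.1 and 0.1 m and y of inpan1 in the frame of pan_in between -0.15 and 0.112 m and z of inpan1 in the frame of pan_in between 0 and 0.075 m and x of inpan2 in the frame of pan_in between -0.1 and 0.1 m and y of inpan2 in the frame of pan_in between -0.15 and 0.112 m and z of inpan2 in the frame of pan_in between 0 and 0.075 m and value of joint pan below 0.1 rad and value of joint gate above 1.4 rad), for 0.2 s.
3. with the pan tipped and the gate down, all the offcuts have gone into the tub (x of stray1 in the frame of tub between -0.205 and 0.205 m and y of stray1 in the frame of tub between -0.13 and 0.13 m and z of stray1 in the frame of tub between 0 and 0.13 m and x of stray2 in the frame of tub between -0.205 and 0.205 m and y of stray2 in the frame of tub between -0.13 and 0.13 m and z of stray2 in the frame of tub between 0 and 0.13 m and x of stray3 in the frame of tub between -0.205 and 0.205 m and y of stray3 in the frame of tub between -0.13 and 0.13 m and z of stray3 in the frame of tub between 0 and 0.13 m and x of stray4 in the frame of tub between -0.205 and 0.205 m and y of stray4 in the frame of tub between -0.13 and 0.13 m and z of stray4 in the frame of tub between 0 and 0.13 m and x of inpan1 in the frame of tub between -0.205 and 0.205 m and y of inpan1 in the frame of tub between -0.13 and 0.13 m and z of inpan1 in the frame of tub between 0 and 0.13 m and x of inpan2 in the frame of tub between -0.205 and 0.205 m and y of inpan2 in the frame of tub between -0.13 and 0.13 m and z of inpan2 in the frame of tub between 0 and 0.13 m and value of joint pan above 0.3 rad and value of joint gate above 1.3 rad), for 0.1 s.
At the end, for the whole second after the job is handed in: all offcuts are in the tub; each long length lies at rest flat on both rack arms, along the rack to 0.2 rad, its middle within 30 mm of the middle between the arms; the pan is level (below 0.05 rad) and its gate shut (below 0.1 rad); bystanders are within 40 mm of where they were (x of stray1 in the frame of tub between -0.205 and 0.205 m and y of stray1 in the frame of tub between -0.13 and 0.13 m and z of stray1 in the frame of tub between 0 and 0.13 m and x of stray2 in the frame of tub between -0.205 and 0.205 m and y of stray2 in the frame of tub between -0.13 and 0.13 m and z of stray2 in the frame of tub between 0 and 0.13 m and x of stray3 in the frame of tub between -0.205 and 0.205 m and y of stray3 in the frame of tub between -0.13 and 0.13 m and z of stray3 in the frame of tub between 0 and 0.13 m and x of stray4 in the frame of tub between -0.205 and 0.205 m and y of stray4 in the frame of tub between -0.13 and 0.13 m and z of stray4 in the frame of tub between 0 and 0.13 m and x of inpan1 in the frame of tub between -0.205 and 0.205 m and y of inpan1 in the frame of tub between -0.13 and 0.13 m and z of inpan1 in the frame of tub between 0 and 0.13 m and x of inpan2 in the frame of tub between -0.205 and 0.205 m and y of inpan2 in the frame of tub between -0.13 and 0.13 m and z of inpan2 in the frame of tub between 0 and 0.13 m and x of bar1 in the frame of rack between -0.056 and 0.034 m and y of bar1 in the frame of rack between -0.03 and 0.03 m and z of bar1 in the frame of rack between 0.11 and 0.12 m and angle between the x axis of each of bar1, bar2 and the y axis of rack, either way round below 0.2 rad and linear speed of each of bar1, bar2 below 0.02 m/s and x of bar2 in the frame of rack between -0.056 and 0.034 m and y of bar2 in the frame of rack between -0.03 and 0.03 m and z of bar2 in the frame of rack between 0.11 and 0.12 m and value of joint pan below 0.05 rad and value of joint gate below 0.1 rad); the robot touches nothing.
It fails at once if the pan is tipped (over 0.3 rad) while its gate is not down (value of joint pan above 0.3 rad and value of joint gate below 1.2 rad).
It fails at once if a bystander is pushed more than 40 mm or the tin, bottle or pot is knocked over (distance of any of tin, hammer, screwdriver, oil, pot, spanner from where it was at the start of the episode above 0.04 m or angle between any of tin, oil, pot's own z axis and vertical above 0.5 rad).
Of stray1, stray2, stray3, stray4 only 2 to 4 are there at a start; the rules pass over those that are not, and their reading is None.
Of bar1, bar2 only 1 to 2 are there at a start; the rules pass over those that are not, and their reading is None.
At some moment in a run one of stray1, stray2, stray3, stray4 may be knocked a few centimetres aside while the robot is not near it.
Once in a run the grip may slacken for a moment while it holds something.
It also fails if it takes over 210 s, if anything falls off the work surface, if the arm or the gripper's body presses on something with over 40 N, if the wrist force passes 120 N, or if a joint passes its speed limit or range.

ROBOT

A 7-joint arm with a two-finger parallel gripper is mounted at the origin on the work surface. World frame = base frame: x ahead of the robot, y to its left, z up, the work surface at z = 0. Lengths are in m, angles in rad, forces in N, time in s.
With the tool pointing down it reaches from about 0.35 to 0.9 m from the base axis. Payload 7.2 kg.
Tool frame: the origin (TCP) lies at the centre of the arm's flange, where the gripper is bolted on; the fingertips stand 173 mm ahead of it and the grasp point (between the pads) lies 155 mm ahead of it; z points along the fingers, y is the direction in which the jaws open and shut (so a half turn about z gives the same grasp; the last joint's range is limited). The gripper opens to 85 mm and grips with 20 to 120 N. Pads are 22 mm wide; open, the fingers measure 114 mm over their backs; the gripper's body (76 mm by 85 mm) begins 54 mm behind the grasp point. The pads swing forward as they close: fully open they stand 13 mm farther back than shut.
Start: joints at [-1.4, 0.411, -0.013, 1.596, 0.006, 1.134, -0.082], TCP at [0.148, 0.607, 0.405] pointing down, gripper open.
Joint ranges: [-2.95, 2.95], [-0.29, 1.99], [-1.47, 1.44], [0.14, 2.54], [-1.03, 4.17], [0.13, 1.85], [-2.86, 2.86]. Speed limits (rad/s): [2.39, 2.39, 3.01, 3.01, 3.14, 3.14, 3.14].

INTERFACE

Orientations are given as a unit quaternion [x, y, z, w].
In Python, from cell import r gives the robot as it stands. The module is installed in compiled form; this text tells all that it offers.
- The arm moves only by the tool arm_command, never from a script. Its argument "plan" is a list of rows, each a list of 3 entries, a list of its own where there are three numbers: the finger opening in mm, from 0 to 85.4, then the shift along the tool's x, y, z in mm, then the turn about the tool's z in degrees. A call has 1 to 8 rows; each row shifts and turns the pose as measured when the row begins, along the tool's axes as they then stand; what a row does not reach is not made up. A row lasts 1/8 s, in which the tool goes at most 62.5 mm and 10.7 degrees, less where a joint would pass 70% of its speed; a pose out of reach is approached as far as the arm can. A call is refused whole if a number of a shift passes 62.5 or a number of a turn 10.7, either way. A call with a gripper value outside its range is refused whole. The fingers move at their own pace and stop on an object; the grip force is fixed at half the most. Time passes only in rows, so rows that do not move let the fingers close. It gives the time, the measured TCP pose, the force and the opening at its end, in the units of the state.
- r.get_state(): the state, without advancing time (a new reading comes with each control period).
- r.get_image(name): name is "side" or "top"; returns a dict with "frame" (420x560x3 uint8, blue, green, red), "vertical_fov" (degrees; the focal length in pixels is half the picture's height over the tangent of half this angle, whatever the lens; pixels are square), "cx", "cy" (the principal point, pixels), "extrinsics" (4x4, takes a point from camera to world coordinates). Camera axes: x right, y down, z forward; pixel columns grow to the right and rows downward; lengths in m; the calibration is good to about 2 mm. A picture is of the moment at which its call begins. There is no depth.
- r.job_done(): hands the job in, once; it reports no verdict.
The state is a dict: "time": time; "q": joint angles; "joint_velocities": joint speeds; "joint_torque": joint torques, N m; "tcp_pos": TCP position; "orientation": TCP orientation; "ft_force": force on the tool from outside, world axes, zero at the start; "ft_torque": the same for the moment, N m; "finger_gap": finger opening in m.
Only numpy, scipy, OpenCV 4.12 (cv2) and the standard library are available. Lean on these libraries where they do the work, as an engineer would, in place of code of your own. Each camera call takes 0.05 s, during which the arm holds its last target.

## Working session

There is one attempt and no reset: what is moved stays moved. The work goes in short steps, Python scripts to look and compute and a tool call to move; the robot and the scene stay as the last step left them, time stands still between calls to the robot, and variables do not carry over. Pictures are saved under pics/ and viewed, and the job is handed in when it is done.

Besides the shell and the picture viewer there is one more tool, called after "Emit:" by a JSON object that holds its "op" and its "data", one argument or row to a line. arm_command: Moves the arm, as the interface text tells. Its arguments: {"type":"object","properties":{"plan":{"type":"array"}},"required":["plan"]}

```bash
mkdir -p pics; cat > h.py <<'E'
import numpy as np,cv2
from cell import r
def snap(n,tag):
    d=r.get_image(n); cv2.imwrite(f'pics/{tag}.png',d['frame']); np.savez(f'pics/{tag}.npz',**{k:np.array(v) for k,v in d.items()}); return d
def load(tag):
    return dict(np.load(f'pics/{tag}.npz'))
def K(d):
    h=d['frame'].shape[0]; f=h/2/np.tan(np.radians(float(d['vertical_fov']))/2); return f,float(d['cx']),float(d['cy'])
def ray(d,u,v):
    f,cx,cy=K(d); E=np.array(d['extrinsics']); return E[:3,3],E[:3,:3]@np.array([(u-cx)/f,(v-cy)/f,1])
def onz(d,u,v,z):
    o,k=ray(d,u,v); return o+k*(z-o[2])/k[2]
def proj(d,p):
    f,cx,cy=K(d); E=np.array(d['extrinsics']); c=E[:3,:3].T@(np.array(p)-E[:3,3]); return c[0]/c[2]*f+cx,c[1]/c[2]*f+cy
E
python3 - <<'E'
from h import *
np.set_printoptions(precision=3,suppress=True)
for n in('side','top'):
    d=snap(n,n+'0'); print(n,d['vertical_fov'],d['cx'],d['cy'],d['extrinsics'])
print(r.get_state())
E
```

```text
side 44.437323172177614 277.2527078544404 205.51451150484144 [[ 0.961 -0.179  0.21   0.254]
 [-0.276 -0.653  0.705 -0.982]
 [ 0.011 -0.736 -0.677  0.93 ]
 [ 0.     0.     0.     1.   ]]
top 50.78008194431203 289.41660884270806 215.18921626085447 [[-0.053 -0.972  0.23   0.29 ]
 [-0.999  0.053 -0.008 -0.025]
 [-0.004 -0.23  -0.973  1.207]
 [ 0.     0.     0.     1.   ]]
{'time': 0.1, 'q': array([-1.4  ,  0.412, -0.013,  1.597,  0.006,  1.134, -0.082]), 'joint_velocities': array([-0.001, -0.001,  0.002, -0.001,  0.001,  0.001,  0.   ]), 'joint_torque': array([  0.003, -60.183,   0.684, -30.008,   0.014,   0.006,  -0.   ]), 'tcp_pos': array([0.148, 0.607, 0.404]), 'orientation': array([ 0.119,  0.993, -0.001, -0.   ]), 'ft_force': array([-0.429, -0.289, -0.06 ]), 'ft_torque': array([ 0.055, -0.031,  0.019]), 'finger_gap': 0.08557446613734783}
```

View pics/side0.png

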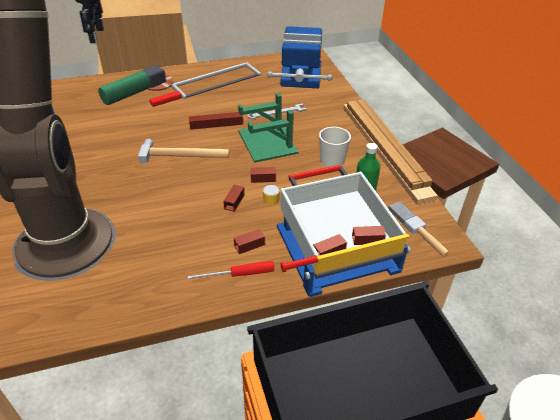

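View pics/top0.png

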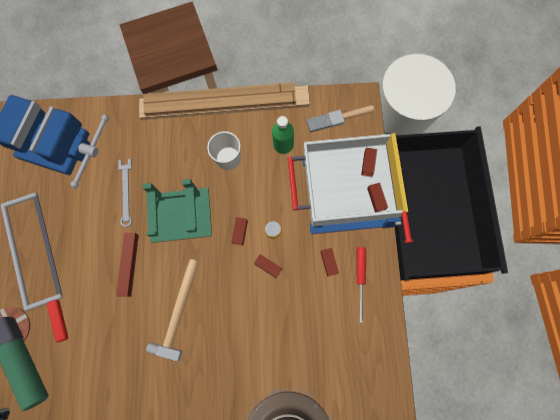

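Three strays (side px (263,175), (234,198), (249,241)), one bar (216,121), and two offcuts in the pan. Now I measure them.

```bash
cat > m.py <<'E'
from h import *
import sys
np.set_printoptions(precision=4,suppress=True)
def brown(d):
    hsv=cv2.cvtColor(d['frame'],cv2.COLOR_BGR2HSV); H,S,V=cv2.split(hsv)
    return (((H<8)|(H>172))&(S>110)&(V>35)&(V<150)).astype(np.uint8)*255
def blobs(m,a=80):
    n,l,s,c=cv2.connectedComponentsWithStats(m)
    out=[]
    for i in range(1,n):
        if s[i,4]<a: continue
        cs,_=cv2.findContours((l==i).astype(np.uint8),cv2.RETR_EXTERNAL,cv2.CHAIN_APPROX_NONE)
        out.append((c[i],s[i,4],cs[0][:,0,:].astype(float)))
    return out
def flat(d,cont,z):
    P=np.array([onz(d,u,v,z)[:2] for u,v in cont]); rc=cv2.minAreaRect((P*1000).astype(np.float32)); b=cv2.boxPoints(rc)
    e0,e1=b[1]-b[0],b[2]-b[1]; L=e0 if np.linalg.norm(e0)>np.linalg.norm(e1) else e1
    return rc[0],sorted(rc[1]),np.degrees(np.arctan2(L[1],L[0]))%180
if __name__=='__main__':
  for t in sys.argv[1:]:
    d=load(t); 
    for c,a,co in blobs(brown(d)): print(t,c,a,*flat(d,co,.03),'z.03')
E
python3 m.py top0 side0
python3 - <<'E'
from m import *
def hue(d,lo,hi,s=110,v=60):
    H,S,V=cv2.split(cv2.cvtColor(d['frame'],cv2.COLOR_BGR2HSV)); return ((H>=lo)&(H<=hi)&(S>s)&(V>v)).astype(np.uint8)*255
for t in('top0','side0'):
    d=load(t)
    H,S,V=cv2.split(cv2.cvtColor(d['frame'],cv2.COLOR_BGR2HSV))
    red=(((H<6)|(H>174))&(S>180)&(V>140)).astype(np.uint8)*255
    for nm,m in(('red',red),('yel',hue(d,22,32,150,120)),('green',hue(d,65,90,90,50)),('blue',hue(d,100,120,150,60))):
        for c,a,co in blobs(m,60): print(t,nm,c,a,'rect',cv2.boxPoints(cv2.minAreaRect(co.astype(np.float32))).round().tolist())
    big=cv2.resize(d['frame'],None,fx=3,fy=3,interpolation=cv2.INTER_CUBIC)
    cv2.imwrite(f'pics/{t}_rack.png',big[480:780,360:960] if t=='top0' else big[260:500,600:1100])
    cv2.imwrite(f'pics/{t}_pan.png',big[360:900,820:1320] if t=='top0' else big[450:950,700:1300])
E
```

```text
top0 [368.6525 161.6197] 305 (710.5117797851562, -265.3808898925781) [31.73748016357422, 81.14000701904297] 167.6202 z.03
top0 [376.9628 197.1003] 349 (605.95166015625, -278.0826416015625) [36.2662467956543, 76.67049407958984] 12.154431 z.03
top0 [238.9349 230.5411] 292 (532.7521362304688, 104.52668762207031) [30.63298988342285, 71.59435272216797] 168.12637 z.03
top0 [126.775  264.3341] 889 (459.0489196777344, 405.5025329589844) [38.397972106933594, 166.78997802734375] 174.70016 z.03
top0 [329.1448 261.6195] 297 (435.6189270019531, -133.14027404785156) [30.884641647338867, 68.40754699707031] 11.577594 z.03
top0 [267.6345 265.5345] 290 (433.6657409667969, 30.693946838378906) [29.228633880615234, 70.17575073242188] 54.718697 z.03
top0 [ 62.0082 320.7131] 122 (322.160888671875, 570.3701171875) [21.560123443603516, 105.91883850097656] 8.054036 z.03
side0 [165.7234 100.7021] 94 (321.59881591796875, 544.8843383789062) [29.569229125976562, 105.83972930908203] 10.552269 z.03
side0 [213.5052 120.9306] 576 (456.37701416015625, 388.1173095703125) [71.04997253417969, 165.07273864746094] 174.1861
[... 2399 characters left out ...]
2.7684] 2211 rect [[233.0, 102.0], [288.0, 91.0], [300.0, 152.0], [245.0, 163.0]]
side0 green [369.1011 168.0901] 455 rect [[354.0, 185.0], [360.0, 152.0], [380.0, 155.0], [375.0, 188.0]]
side0 blue [303.0817  30.0144] 208 rect [[286.0, 32.0], [286.0, 26.0], [320.0, 28.0], [320.0, 34.0]]
side0 blue [300.7143  57.6341] 1085 rect [[282.0, 43.0], [319.0, 43.0], [319.0, 74.0], [282.0, 74.0]]
side0 blue [299.4868  82.3421] 304 rect [[281.0, 85.0], [281.0, 77.0], [318.0, 79.0], [318.0, 88.0]]
side0 blue [290.1011 241.364 ] 445 rect [[276.0, 225.0], [286.0, 220.0], [304.0, 257.0], [294.0, 262.0]]
side0 blue [347.148 274.195] 1318 rect [[297.0, 267.0], [400.0, 239.0], [408.0, 270.0], [305.0, 297.0]]
```

```bash
python3 - <<'E'
import cv2,numpy as np
def crop(t,x0,y0,x1,y1,k,o):
    f=cv2.imread(f'pics/{t}.png')[y0:y1,x0:x1]; cv2.imwrite(f'pics/{o}.png',cv2.resize(f,None,fx=k,fy=k,interpolation=cv2.INTER_CUBIC))
crop('top0',110,120,420,290,2.5,'c_top'); crop('side0',180,80,420,300,2.7,'c_side')
E
```

```text
(no output)
```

View pics/c_top.png

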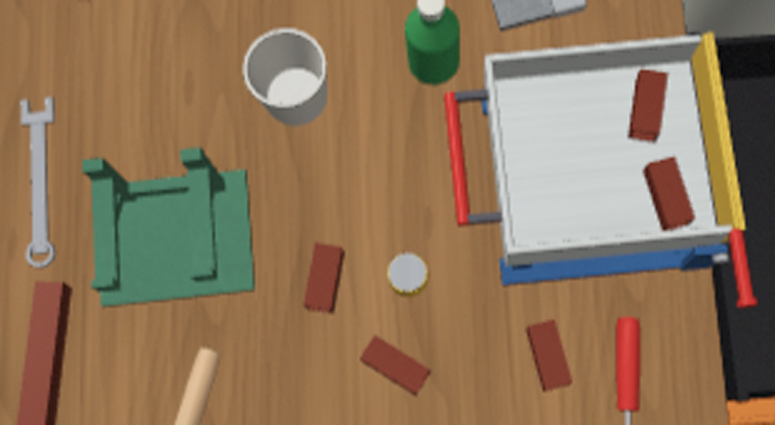

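View pics/c_side.png

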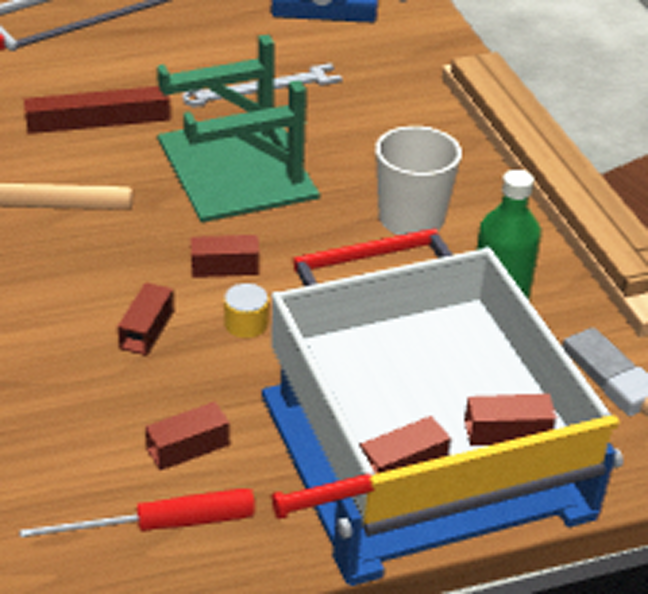

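```bash
python3 - <<'E'
from m import *
T=load('top0');S=load('side0')
def tri(a,b):
    o1,d1=ray(T,*a);o2,d2=ray(S,*b);d1/=np.linalg.norm(d1);d2/=np.linalg.norm(d2)
    A=np.stack([d1,-d2],1);x=np.linalg.lstsq(A,o2-o1,rcond=None)[0];p=o1+d1*x[0];q=o2+d2*x[1];return (p+q)/2,np.linalg.norm(p-q)
print('rear handle ends @.12',onz(T,289.5,157,.12),onz(T,295,209,.12)); print(onz(S,290,177,.12),onz(S,340.5,166.5,.12))
print('gate handle top @.124',onz(T,405.5,212,.124),onz(T,408.5,241,.124)); print(onz(S,281.5,266.5,.124),onz(S,317,259.5,.124))
# pan rim corners from crops: top crop scale 2.5 off (110,120), side crop 2.7 off(180,80); rim outer z .125
tc=lambda x,y:(110+x/2.5,120+y/2.5); sc=lambda x,y:(180+x/2.7,80+y/2.7)
for n,a,b in(('rear-near',(507,262),(274,296)),('rear-far',(486,56),(488,250)),('gate-near top',(738,228),(371,478))): print(n,tri(tc(*a),sc(*b)),onz(T,*tc(*a),.125))
print('gate far top',onz(T,*tc(709,34),.13),onz(S,*sc(617,420),.13),'near',onz(T,*tc(738,228),.13))
print('rack base corners near',[onz(T,*tc(*p),.003)[:2] for p in((102,306),(254,290),(246,170))],[onz(S,*sc(*p),.003)[:2] for p in((203,218),(318,193),(158,137))])
print('rack arms front tips top', tri(tc(104,284),sc(163,70)),tri(tc(204,275),sc(189,118)))
print('upright tops',[onz(T,*tc(*p),.13) for p in((94,166),(192,157))],[onz(S,*sc(*p),.13) for p in((265,38),(297,85))])
for nm,p in(('tin',(273,229)),): print(nm,onz(T,*p,.036))
print('oil cap',onz(T,*tc(432,5),.16))
print('hammer end',onz(T,193,263,.015), 'screwdriver',onz(T,361,247,.015),onz(T,361,283,.015),onz(T,361,322,.005))
E
```

```text
rear handle ends @.12 [ 0.7022 -0.0423  0.12  ] [ 0.562  -0.0487  0.12  ]
[ 0.565  -0.0468  0.12  ] [ 0.7012 -0.0405  0.12  ]
gate handle top @.124 [ 0.5381 -0.3258  0.124 ] [ 0.4641 -0.3249  0.124 ]
[ 0.4618 -0.3228  0.124 ] [ 0.5384 -0.3242  0.124 ]
rear-near (array([ 0.5239, -0.0916,  0.1234]), np.float64(0.011606436883634)) [ 0.5177 -0.0908  0.125 ]
rear-far (array([ 0.7381, -0.0832,  0.1256]), np.float64(0.0003947914066253099)) [ 0.7386 -0.0832  0.125 ]
gate-near top (array([ 0.5389, -0.3235,  0.1307]), np.float64(0.0003944458783689049)) [ 0.54   -0.3251  0.125 ]
gate far top [ 0.7482 -0.3171  0.13  ] [ 0.7506 -0.317   0.13  ] near [ 0.5388 -0.3237  0.13  ]
rack base corners near [array([0.518 , 0.3514]), array([0.5269, 0.1835]), array([0.6661, 0.1908])] [array([0.5332, 0.1873]), array([0.6679, 0.1977]), array([0.5204, 0.351 ])]
rack arms front tips top (array([0.5209, 0.3149, 0.1143]), np.float64(0.0030749527778164473)) (array([0.5249, 0.214 , 0.1157]), np.float64(0.0041545590362552))
upright tops [array([0.639 , 0.3225, 0.13  ]), array([0.6432, 0.2229, 0.13  ])] [array([0.6419, 0.3259, 0.13  ]), array([0.648 , 0.2243, 0.13  ])]
tin [0.5307 0.0118 0.036 ]
oil cap [ 0.7828 -0.0296  0.16  ]
hammer end [0.4531 0.2325 0.015 ] screwdriver [ 0.4721 -0.2243  0.015 ] [ 0.3754 -0.2155  0.015 ] [ 0.2744 -0.2079  0.005 ]
```

```bash
python3 - <<'E'
s=open('m.py').read().replace("(S>110)&(V>35)&(V<150)","(S>105)&(V>25)&(V<185)&((S<190)|(V<110))").replace("co,.03),'z.03')","co,.03),'z.03',flat(d,co,.1)[0])")
open('m.py','w').write(s)
E
python3 m.py top0 side0
cat >> m.py <<'E'
def tcp():
    s=r.get_state(); from scipy.spatial.transform import Rotation as R
    Rm=R.from_quat(s['orientation']).as_matrix(); return s,s['tcp_pos'],Rm
def go(x,y,gz,jaw):
    "target of grasp point, jaw axis angle deg; prints tool shift mm with present axes, and turn deg"
    s,p,Rm=tcp(); g=p+Rm[:,2]*.155; j=np.degrees(np.arctan2(Rm[1,1],Rm[0,1]))
    sh=Rm.T@(np.array([x,y,gz])-g)*1000; t=-((jaw-j+90)%180-90)
    c,sn=np.cos(np.radians(t)),np.sin(np.radians(t)); sh2=np.array([c*sh[0]+sn*sh[1],-sn*sh[0]+c*sh[1],sh[2]])
    print('t%.2f grasp'%s['time'],g.round(4),'jaw %.1f tilt %.2f'%(j,np.degrees(np.arccos(-Rm[2,2]))),'gap %.1f'%(s['finger_gap']*1000),'q7 %.2f q1 %.2f'%(s['q'][6],s['q'][0]),'F',s['ft_force'].round(1)); print('shift',sh.round(1),'turn %.1f'%t,'after-turn shift',sh2.round(1))
E
cat > g.py <<'E'
import sys
from m import *
go(*map(float,sys.argv[1:]))
E
python3 g.py .459 .4085 .15 84.7
```

```text
top0 [368.7152 161.5599] 309 (710.700439453125, -265.5796203613281) [32.04478454589844, 81.59383392333984] 167.62021 z.03 (685.6566772460938, -251.256103515625)
top0 [376.9516 197.0855] 351 (606.1539916992188, -278.0390930175781) [36.2662467956543, 77.08436584472656] 12.154433 z.03 (587.3284301757812, -262.9745178222656)
top0 [238.9349 230.5411] 292 (532.7521362304688, 104.52668762207031) [30.63298988342285, 71.59435272216797] 168.12637 z.03 (518.2924194335938, 96.83667755126953)
top0 [126.775  264.3341] 889 (459.0489196777344, 405.5025329589844) [38.397972106933594, 166.78997802734375] 174.70016 z.03 (448.97308349609375, 379.9107971191406)
top0 [329.1448 261.6195] 297 (435.6189270019531, -133.14027404785156) [30.884641647338867, 68.40754699707031] 11.577594 z.03 (426.936767578125, -126.69410705566406)
top0 [267.6345 265.5345] 290 (433.6657409667969, 30.693946838378906) [29.228633880615234, 70.17575073242188] 54.718697 z.03 (425.0996398925781, 27.395416259765625)
side0 [215.1606 120.1379] 660 (456.47064208984375, 388.8641357421875) [72.72086334228516, 164.9365234375] 174.54648 z.03 (
[... 339 characters left out ...]
906, -61.386451721191406)
side0 [248.0659 241.4955] 440 (434.1478576660156, -147.53958129882812) [53.18101501464844, 77.48896026611328] 11.20507 z.03 (420.13140869140625, -212.50814819335938)
side0 [366.0336 238.3067] 238 (710.6395874023438, -217.98031616210938) [49.68050765991211, 77.36790466308594] 148.90138 z.03 (675.1079711914062, -277.467529296875)
side0 [332.4274 248.7094] 117 (614.1459350585938, -223.53436279296875) [30.006805419921875, 75.18431091308594] 169.71043 z.03 (586.1229858398438, -282.5894470214844)
t0.10 grasp [0.1478 0.6069 0.2489] jaw 76.3 tilt 0.08 gap 85.6 q7 -0.08 q1 -1.40 F [-0.4 -0.3 -0.1]
shift [-349.3 -119.    99.1] turn -8.4 after-turn shift [-328.2 -168.6   99.1]
```

Emit:
{"op": "arm_command", "data": {
  "plan": [
    [85, [-60, -20, 15], -8.4],
    [85, [-55, -28, 15], 0],
    [85, [-55, -28, 15], 0],
    [85, [-55, -28, 15], 0],
    [85, [-55, -28, 15], 0],
    [85, [-50, -28, 15], 0],
    [60, [0, 0, 0], 0]
  ]
}}

```text
time: 0.98
tcp_pos: [0.4569, 0.4105, 0.3104]
orientation: [0.042, 0.999, -0.002, -0.001]
ft_force: [-0.5, 0.5, 0.9]
finger_gap: 0.0694
```

```bash
python3 g.py .458 .4085 .022 84.7
```

```text
t0.97 grasp [0.4564 0.4098 0.1554] jaw 85.2 tilt 0.29 gap 69.4 q7 0.70 q1 -0.85 F [-0.5  0.5  0.9]
shift [ -2.   -0.6 133.4] turn 0.5 after-turn shift [ -2.   -0.6 133.4]
```

Emit:
{"op": "arm_command", "data": {
  "plan": [
    [65, [-2, -0.5, 50], 0.5],
    [65, [0, 0, 45], 0],
    [65, [0, 0, 25], 0],
    [65, [0, 0, 12], 0],
    [65, [0, 0, 0], 0]
  ]
}}

```text
time: 1.6
tcp_pos: [0.4572, 0.4111, 0.175]
orientation: [0.046, 0.999, -0.001, -0.002]
ft_force: [-1.4, 0.5, 0.0]
finger_gap: 0.065
```

```bash
python3 g.py .458 .4085 .022 84.7; python3 -c "
from h import *
snap('side','b1');snap('top','b1t')"
```

```text
t1.60 grasp [0.4566 0.4107 0.02  ] jaw 84.7 tilt 0.26 gap 65.0 q7 0.70 q1 -0.84 F [-1.4  0.5  0. ]
shift [-1.6 -2.1 -2. ] turn 0.0 after-turn shift [-1.6 -2.1 -2. ]
```

View pics/b1.png

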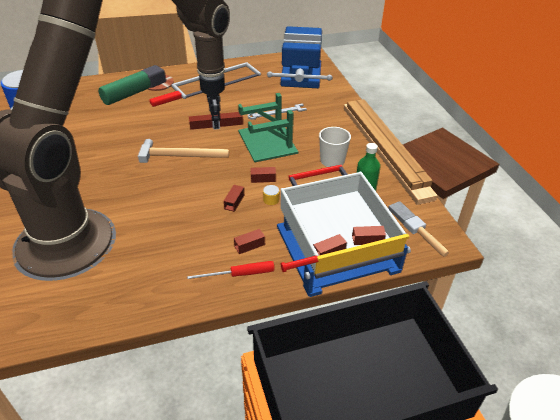

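The fingers straddle the bar at its middle (216,121). I close and lift.

Emit:
{"op": "arm_command", "data": {
  "plan": [
    [0, [0, 0, 0], 0],
    [0, [0, 0, 0], 0],
    [0, [0, 0, 0], 0],
    [0, [0, 0, 0], 0],
    [0, [0, 0, -40], 0],
    [0, [0, 0, -50], 0],
    [0, [0, 0, -50], 0],
    [0, [0, 0, -20], 0]
  ]
}}

```text
time: 2.7
tcp_pos: [0.4574, 0.4108, 0.34]
orientation: [0.046, 0.999, -0.002, -0.002]
ft_force: [-0.0, 0.5, -2.4]
finger_gap: 0.0291
```

```bash
python3 g.py .582 .2695 .185 3.1
```

```text
t2.70 grasp [0.4567 0.4102 0.185 ] jaw 84.7 tilt 0.35 gap 29.1 q7 0.69 q1 -0.85 F [-0.   0.5 -2.4]
shift [-137.8 -128.5   -0.1] turn 81.6 after-turn shift [-147.3  117.6   -0.1]
```

Emit:
{"op": "arm_command", "data": {
  "plan": [
    [0, [0, 0, 0], 10.2],
    [0, [0, 0, 0], 10.2],
    [0, [0, 0, 0], 10.2],
    [0, [0, 0, 0], 10.2],
    [0, [0, 0, 0], 10.2],
    [0, [0, 0, 0], 10.2],
    [0, [0, 0, 0], 10.2],
    [0, [0, 0, 0], 10.2]
  ]
}}

```text
time: 3.7
tcp_pos: [0.4564, 0.4098, 0.3405]
orientation: [0.704, 0.71, -0.003, -0.001]
ft_force: [-0.3, -0.7, -3.0]
finger_gap: 0.0288
```

```bash
python3 g.py .582 .2695 .185 3.1
```

```text
t3.70 grasp [0.4555 0.4094 0.1855] jaw 0.5 tilt 0.38 gap 28.8 q7 -0.62 q1 -1.10 F [-0.3 -0.7 -3. ]
shift [-140.9  125.3    0.2] turn -2.6 after-turn shift [-146.5  118.8    0.2]
```

Emit:
{"op": "arm_command", "data": {
  "plan": [
    [0, [-38, 30, 0], -2.6],
    [0, [-38, 30, 0], 0],
    [0, [-38, 30, 0], 0],
    [0, [-32, 28, 0], 0],
    [0, [0, 0, 0], 0],
    [0, [0, 0, 0], 0]
  ]
}}

```text
time: 4.45
tcp_pos: [0.5813, 0.2672, 0.3372]
orientation: [0.687, 0.727, -0.005, -0.002]
ft_force: [0.2, 1.3, -2.5]
finger_gap: 0.0288
```

```bash
python3 g.py .582 .2695 .125 3.1;  python3 -c "
from h import *
snap('side','b2');snap('top','b2t')"
```

```text
t4.45 grasp [0.5797 0.2665 0.1823] jaw 3.2 tilt 0.64 gap 28.8 q7 -0.25 q1 -0.79 F [ 0.2  1.3 -2.5]
shift [ 3.1  3.1 57.2] turn 0.1 after-turn shift [ 3.1  3.  57.2]
```

View pics/b2.png

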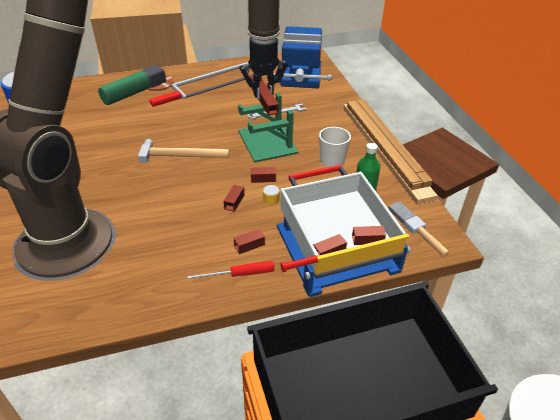

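Emit:
{"op": "arm_command", "data": {
  "plan": [
    [0, [3, 3, 25], 0],
    [0, [0, 0, 20], 0],
    [0, [0, 0, 10], 0],
    [0, [0, 0, 5], 0],
    [0, [0, 0, 0], 0]
  ]
}}

```text
time: 5.18
tcp_pos: [0.5813, 0.2752, 0.2797]
orientation: [0.684, 0.73, -0.003, -0.003]
ft_force: [-0.0, 0.2, -1.7]
finger_gap: 0.029
```

```bash
python3 g.py .582 .2695 .121 3.1;  python3 -c "
from h import *
snap('side','b3');d=snap('top','b3t')
for t,b in (('b3',(220,60,320,170)),('b3t',(110,150,250,290))):
    f=cv2.imread(f'pics/{t}.png')[b[1]:b[3],b[0]:b[2]];cv2.imwrite(f'pics/{t}c.png',cv2.resize(f,None,fx=4,fy=4,interpolation=2))"
```

```text
t5.17 grasp [0.58   0.275  0.1247] jaw 3.7 tilt 0.47 gap 29.0 q7 -0.23 q1 -0.78 F [-0.   0.2 -1.7]
shift [-5.6  1.6  3.7] turn 0.6 after-turn shift [-5.6  1.7  3.7]
```

View pics/b3c.png

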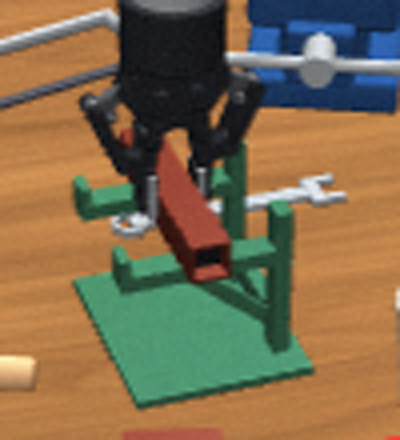

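View pics/b3tc.png

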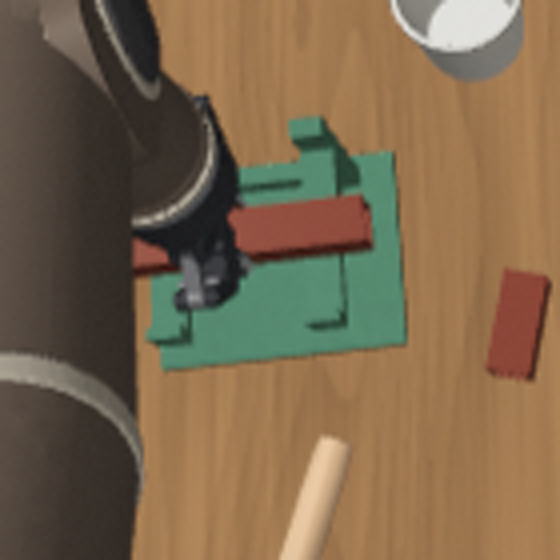

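Emit:
{"op": "arm_command", "data": {
  "plan": [
    [0, [-5, 1.5, 0], 0.5],
    [0, [0, 0, 3], 0],
    [0, [0, 0, 1], 0],
    [0, [0, 0, 0], 0]
  ]
}}

```text
time: 5.78
tcp_pos: [0.5836, 0.2694, 0.279]
orientation: [0.688, 0.726, -0.002, -0.003]
ft_force: [0.8, -0.0, -3.3]
finger_gap: 0.0284
```

```bash
python3 g.py .582 .2695 .121 3.1;  python3 -c "
from h import *
d=load('b3t'); print(onz(d,202.5,201,.14),onz(d,203,211,.14))"
```

```text
t5.78 grasp [0.5825 0.2695 0.124 ] jaw 3.1 tilt 0.40 gap 28.4 q7 -0.23 q1 -0.77 F [ 0.8 -0.  -3.3]
shift [-0.  -0.5  3. ] turn 0.0 after-turn shift [-0.  -0.5  3. ]
[0.59011553 0.18134979 0.14      ] [0.56428373 0.18031529 0.14      ]
```

Emit:
{"op": "arm_command", "data": {
  "plan": [
    [0, [0, 0, 3], 0],
    [0, [0, 0, 2], 0],
    [0, [0, 0, 0], 0]
  ]
}}

```text
time: 6.15
tcp_pos: [0.5838, 0.2689, 0.2792]
orientation: [0.688, 0.726, -0.001, -0.003]
ft_force: [0.4, -0.1, -2.4]
finger_gap: 0.0289
```

```bash
python3 g.py .582 .2695 .121 3.1
```

```text
t6.15 grasp [0.5828 0.2695 0.1242] jaw 3.1 tilt 0.41 gap 28.9 q7 -0.23 q1 -0.77 F [ 0.4 -0.1 -2.4]
shift [ 0.1 -0.8  3.2] turn -0.0 after-turn shift [ 0.1 -0.8  3.2]
```

Emit:
{"op": "arm_command", "data": {
  "plan": [
    [0, [0, 0, 6], 0],
    [0, [0, 0, 3], 0]
  ]
}}

```text
time: 6.4
tcp_pos: [0.5841, 0.2683, 0.2788]
orientation: [0.688, 0.726, 0.001, -0.005]
ft_force: [-9.6, -2.3, 16.5]
finger_gap: 0.0288
```

Emit:
{"op": "arm_command", "data": {
  "plan": [
    [0, [0, 0, 0], 0],
    [45, [0, 0, 0], 0],
    [45, [0, 0, 0], 0],
    [45, [0, 0, 0], 0]
  ]
}}

```text
time: 6.9
tcp_pos: [0.5846, 0.2681, 0.2784]
orientation: [0.688, 0.726, 0.001, -0.004]
ft_force: [-0.1, 0.6, -0.8]
finger_gap: 0.0451
```

```bash
python3 g.py .582 .2695 .121 3.1
```

```text
t6.90 grasp [0.5839 0.2693 0.1234] jaw 3.0 tilt 0.50 gap 45.1 q7 -0.22 q1 -0.77 F [-0.1  0.6 -0.8]
shift [ 0.3 -1.8  2.4] turn -0.1 after-turn shift [ 0.3 -1.8  2.4]
```

Released; lift and look, then aim for stray A (0.533, 0.1045).

Emit:
{"op": "arm_command", "data": {
  "plan": [
    [45, [0, 0, -40], 0],
    [45, [0, 0, -50], 0],
    [60, [30, 0, -10], 0],
    [60, [55, 0, 0], 0],
    [60, [55, 0, 0], 0],
    [60, [40, 0, 0], 0],
    [60, [0, 0, 0], 0]
  ]
}}

```text
time: 7.78
tcp_pos: [0.5765, 0.4517, 0.3801]
orientation: [0.689, 0.725, 0.0, -0.004]
ft_force: [-0.1, -1.0, 0.4]
finger_gap: 0.0598
```

```bash
python3 g.py .533 .1045 .1 78.1;  python3 -c "
from h import *
snap('side','b4');d=snap('top','b4t')"; python3 m.py b4t b4
```

```text
t7.78 grasp [0.5757 0.4526 0.2251] jaw 2.9 tilt 0.46 gap 59.8 q7 -0.50 q1 -0.96 F [-0.1 -1.   0.4]
shift [-346.3  -59.4  123.2] turn -75.2 after-turn shift [ -30.9 -350.   123.2]
b4t [368.7152 161.5599] 309 (710.700439453125, -265.5796203613281) [32.04478454589844, 81.59383392333984] 167.62021 z.03 (685.6566772460938, -251.256103515625)
b4t [376.9516 197.0855] 351 (606.1539916992188, -278.0390930175781) [36.2662467956543, 77.08436584472656] 12.154433 z.03 (587.3284301757812, -262.9745178222656)
b4t [169.8654 207.5362] 884 (607.6174926757812, 291.84051513671875) [37.1445198059082, 187.521484375] 92.97538 z.03 (588.7050170898438, 273.0092468261719)
b4t [238.9075 230.4795] 292 (532.7689208984375, 104.6065673828125) [30.79624366760254, 71.59435272216797] 168.12637 z.03 (518.3082275390625, 96.91180419921875)
b4t [329.1616 261.6532] 297 (435.4708251953125, -133.38270568847656) [30.469074249267578, 68.79508209228516] 11.577583 z.03 (426.7974853515625, -126.92212677001953)
b4t [267.7163 265.4948] 289 (433.74896240234375, 30.65691375732422) [29.30380630493164, 69.94444274902344] 54.03583 z.03
[... 310 characters left out ...]
663 z.03 (509.8323974609375, 5.436225891113281)
b4 [233.3731 197.422 ] 327 (431.43817138671875, 16.352519989013672) [40.602333068847656, 98.10443115234375] 54.871704 z.03 (417.63250732421875, -61.36922836303711)
b4 [366.0336 238.3067] 238 (710.6395874023438, -217.98031616210938) [49.68050765991211, 77.36790466308594] 148.90138 z.03 (675.1079711914062, -277.467529296875)
b4 [248.0917 241.4474] 447 (433.9985656738281, -147.33287048339844) [52.771156311035156, 77.69161224365234] 11.365498 z.03 (419.99371337890625, -212.31756591796875)
b4 [332.4274 248.7094] 117 (614.1459350585938, -223.53436279296875) [30.006805419921875, 75.18431091308594] 169.71043 z.03 (586.1229858398438, -282.5894470214844)
```

View pics/b4.png

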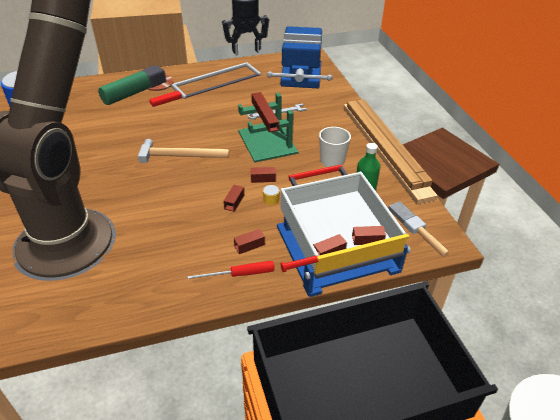

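View pics/b4t.png

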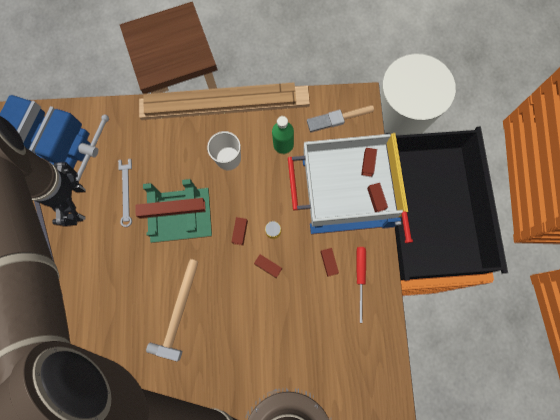

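Bar lies on both arms (top view px (170,207), centre about (0.580,0.265), 93°). I'm at y=0.45, so I now head to stray A.

Emit:
{"op": "arm_command", "data": {
  "plan": [
    [60, [-58, -10, 0], 0],
    [60, [-58, -10, 0], 0],
    [60, [-58, -10, 0], 0],
    [60, [-58, -10, 0], 0],
    [60, [-58, -10, 0], 0],
    [60, [-55, -9, 0], 0],
    [60, [0, 0, 0], -10.2],
    [60, [0, 0, 0], -10.2]
  ]
}}

```text
time: 8.88
tcp_pos: [0.531, 0.0739, 0.38]
orientation: [0.557, 0.83, -0.0, -0.001]
ft_force: [0.3, 0.7, 0.0]
finger_gap: 0.06
```

Emit:
{"op": "arm_command", "data": {
  "plan": [
    [60, [0, 0, 0], -10.2],
    [60, [0, 0, 0], -10.2],
    [60, [0, 0, 0], -10.2],
    [60, [0, 0, 0], -10.2],
    [60, [0, 0, 0], -10.2],
    [60, [0, 0, 0], -2],
    [60, [0, 0, 0], 0]
  ]
}}

```text
time: 9.75
tcp_pos: [0.5277, 0.059, 0.3815]
orientation: [0.122, 0.993, -0.001, 0.001]
ft_force: [-0.6, 0.1, 0.2]
finger_gap: 0.0603
```

```bash
python3 g.py .533 .1045 .02 78.1
```

```text
t9.75 grasp [0.5278 0.0588 0.2265] jaw 76.0 tilt 0.11 gap 60.3 q7 1.20 q1 -0.41 F [-0.6  0.1  0.2]
shift [  6.4  45.9 206.4] turn -2.1 after-turn shift [  4.7  46.1 206.4]
```

Emit:
{"op": "arm_command", "data": {
  "plan": [
    [60, [5, 46, 0], -2.1],
    [60, [0, 0, 0], 0],
    [60, [0, 0, 55], 0],
    [60, [0, 0, 50], 0],
    [60, [0, 0, 35], 0],
    [60, [0, 0, 0], 0]
  ]
}}

```text
time: 10.5
tcp_pos: [0.5347, 0.0986, 0.2402]
orientation: [0.111, 0.994, -0.001, 0.003]
ft_force: [-0.3, -0.2, 0.9]
finger_gap: 0.06
```

```bash
python3 g.py .533 .1045 .02 78.1
```

```text
t10.50 grasp [0.5357 0.098  0.0852] jaw 77.2 tilt 0.41 gap 60.0 q7 1.20 q1 -0.43 F [-0.3 -0.2  0.9]
shift [ 4.5  5.8 65.2] turn -0.9 after-turn shift [ 4.4  5.9 65.2]
```

Emit:
{"op": "arm_command", "data": {
  "plan": [
    [55, [4.5, 6, 20], -0.9],
    [55, [0, 0, 25], 0],
    [55, [0, 0, 12], 0],
    [55, [0, 0, 5], 0],
    [55, [0, 0, 0], 0]
  ]
}}

```text
time: 11.12
tcp_pos: [0.5355, 0.1029, 0.184]
orientation: [0.106, 0.994, -0.0, 0.008]
ft_force: [-0.4, -0.2, 0.3]
finger_gap: 0.055
```

```bash
python3 g.py .533 .1045 .02 78.1
```

```text
t11.12 grasp [0.5379 0.1025 0.029 ] jaw 77.8 tilt 0.91 gap 55.0 q7 1.22 q1 -0.41 F [-0.4 -0.2  0.3]
shift [5.4 0.9 8.9] turn -0.3 after-turn shift [5.4 0.9 8.9]
```

Emit:
{"op": "arm_command", "data": {
  "plan": [
    [55, [5, 1, 6], 0],
    [55, [0, 0, 3], 0],
    [0, [0, 0, 0], 0],
    [0, [0, 0, 0], 0],
    [0, [0, 0, 0], 0],
    [0, [0, 0, 0], 0]
  ]
}}

```text
time: 11.88
tcp_pos: [0.5313, 0.1052, 0.1761]
orientation: [0.106, 0.994, 0.0, 0.009]
ft_force: [-0.0, 0.1, 0.4]
finger_gap: 0.0292
```

Emit:
{"op": "arm_command", "data": {
  "plan": [
    [0, [0, 0, -30], 0],
    [0, [0, 0, -55], 0],
    [0, [0, 0, -55], 0],
    [0, [0, 0, -50], 0],
    [0, [0, 0, 0], 0]
  ]
}}

```text
time: 12.5
tcp_pos: [0.5275, 0.1053, 0.3703]
orientation: [0.107, 0.994, -0.001, 0.007]
ft_force: [0.3, -0.2, -1.4]
finger_gap: 0.0291
```

```bash
python3 g.py .640 -.155 .2 2.3; python3 -c "
from h import *
snap('side','c1');d=snap('top','c1t')"
```

```text
t12.50 grasp [0.5298 0.1049 0.2153] jaw 77.8 tilt 0.86 gap 29.1 q7 1.15 q1 -0.49 F [ 0.3 -0.2 -1.4]
shift [-162.6 -230.7   17.6] turn 75.5 after-turn shift [-264.1   99.5   17.6]
```

View pics/c1.png

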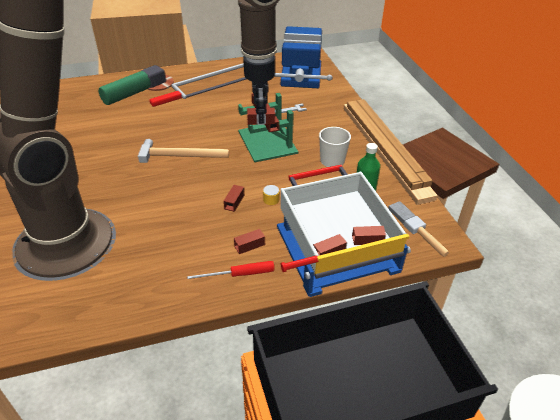

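Emit:
{"op": "arm_command", "data": {
  "plan": [
    [0, [0, 0, 0], 10.2],
    [0, [0, 0, 0], 10.2],
    [0, [0, 0, 0], 10.2],
    [0, [0, 0, 0], 10.2],
    [0, [0, 0, 0], 10.2],
    [0, [0, 0, 0], 10.2],
    [0, [0, 0, 0], 10.2],
    [0, [0, 0, 0], 0]
  ]
}}

```text
time: 13.6
tcp_pos: [0.5212, 0.1046, 0.3492]
orientation: [0.681, 0.732, -0.013, -0.001]
ft_force: [-0.0, -0.6, -1.9]
finger_gap: 0.0291
```

```bash
python3 g.py .695 -.158 .2 2.3
```

```text
t13.60 grasp [0.5183 0.1019 0.1943] jaw 4.1 tilt 1.47 gap 29.1 q7 -0.04 q1 -0.69 F [-0.  -0.6 -1.9]
shift [-272.1  157.3   -4.5] turn 1.8 after-turn shift [-266.9  166.    -4.5]
```

Emit:
{"op": "arm_command", "data": {
  "plan": [
    [0, [-44, 27, -8], 1.8],
    [0, [-44, 27, -2], 0],
    [0, [-44, 27, 0], 0],
    [0, [-44, 27, 0], 0],
    [0, [-44, 27, 0], 0],
    [0, [-40, 25, 0], 0],
    [0, [0, 0, 0], 0],
    [0, [0, 0, 0], 0]
  ]
}}

```text
time: 14.6
tcp_pos: [0.6999, -0.1503, 0.3456]
orientation: [0.677, 0.735, -0.019, -0.008]
ft_force: [-0.8, -0.4, -1.6]
finger_gap: 0.0291
```

```bash
python3 g.py .695 -.158 .1 2.3
```

```text
t14.60 grasp [ 0.694  -0.153   0.1907] jaw 4.7 tilt 2.39 gap 29.1 q7 0.46 q1 -0.17 F [-0.8 -0.4 -1.6]
shift [-3.7  4.2 90.7] turn 2.4 after-turn shift [-3.6  4.3 90.7]
```

Emit:
{"op": "arm_command", "data": {
  "plan": [
    [0, [-3.5, 4, 25], 2],
    [0, [0, 0, 35], 0],
    [0, [0, 0, 20], 0],
    [0, [0, 0, 8], 0],
    [0, [0, 0, 0], 0]
  ]
}}

```text
time: 15.22
tcp_pos: [0.7003, -0.1501, 0.2555]
orientation: [0.686, 0.727, -0.018, -0.009]
ft_force: [0.1, -1.5, -0.7]
finger_gap: 0.0291
```

```bash
python3 g.py .695 -.158 .095 2.3
```

```text
t15.22 grasp [ 0.6945 -0.1524  0.1006] jaw 3.3 tilt 2.32 gap 29.1 q7 0.47 q1 -0.15 F [ 0.1 -1.5 -0.7]
shift [-5.6  0.4  5.6] turn 1.0 after-turn shift [-5.5  0.5  5.6]
```

Emit:
{"op": "arm_command", "data": {
  "plan": [
    [0, [-5, 0, 4], 0],
    [0, [0, 0, 2], 0],
    [0, [0, 0, 0], 0],
    [48, [0, 0, 0], 0],
    [48, [0, 0, 0], 0],
    [48, [0, 0, 0], 0],
    [48, [0, 0, -30], 0],
    [48, [0, 0, -50], 0]
  ]
}}

```text
time: 16.23
tcp_pos: [0.7014, -0.1507, 0.3346]
orientation: [0.684, 0.729, -0.018, -0.016]
ft_force: [0.6, -0.2, 1.7]
finger_gap: 0.0478
```

Emit:
{"op": "arm_command", "data": {
  "plan": [
    [55, [0, 0, -40], 0],
    [55, [0, 0, 0], 0],
    [55, [0, 0, 0], 0]
  ]
}}

```text
time: 16.6
tcp_pos: [0.7051, -0.1508, 0.3805]
orientation: [0.683, 0.73, -0.016, -0.011]
ft_force: [-0.1, 0.2, -0.5]
finger_gap: 0.0551
```

```bash
python3 g.py .4337 .0307 .2 144.7; python3 -c "
from h import *
snap('side','c2');d=snap('top','c2t')"; python3 m.py c2t
```

```text
t16.60 grasp [ 0.6992 -0.1519  0.2256] jaw 3.8 tilt 2.21 gap 55.1 q7 0.44 q1 -0.17 F [-0.1  0.2 -0.5]
shift [ 199.8 -251.8   34.3] turn 39.1 after-turn shift [  -3.5 -321.4   34.3]
c2t [368.6971 161.57  ] 307 (710.4788208007812, -265.53094482421875) [32.04478454589844, 81.14000701904297] 167.6202 z.03 (685.4482421875, -251.21034240722656)
c2t [376.9514 197.1257] 350 (605.95166015625, -278.0826416015625) [36.2662467956543, 76.67049407958984] 12.154431 z.03 (587.13818359375, -263.0154724121094)
c2t [169.7907 207.56  ] 884 (607.119384765625, 291.8079833984375) [37.70608901977539, 187.4755096435547] 92.82288 z.03 (588.2363891601562, 272.9786682128906)
c2t [329.1351 261.6182] 296 (435.1429138183594, -133.44992065429688) [30.469070434570312, 69.46466827392578] 11.577587 z.03 (426.4889831542969, -126.98532104492188)
```

View pics/c2.png

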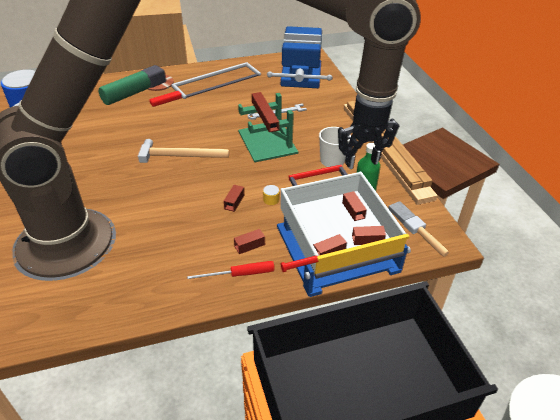

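Emit:
{"op": "arm_command", "data": {
  "plan": [
    [60, [33, -42, 3], 0],
    [60, [33, -42, 3], 0],
    [60, [33, -42, 3], 0],
    [60, [33, -42, 3], 0],
    [60, [33, -42, 3], 0],
    [60, [20, -25, 3], 0],
    [60, [0, 0, 0], 0],
    [60, [0, 0, 0], 0]
  ]
}}

```text
time: 17.7
tcp_pos: [0.4485, 0.0235, 0.3613]
orientation: [0.682, 0.731, -0.021, -0.015]
ft_force: [-0.0, -1.0, -0.1]
finger_gap: 0.0602
```

Emit:
{"op": "arm_command", "data": {
  "plan": [
    [60, [0, 0, 0], 10],
    [60, [0, 0, 0], 10],
    [60, [0, 0, 0], 10],
    [60, [0, 0, 0], 8],
    [60, [0, 0, 0], 0]
  ]
}}

```text
time: 18.32
tcp_pos: [0.4527, 0.0197, 0.3604]
orientation: [0.889, 0.457, -0.026, -0.005]
ft_force: [1.5, 0.2, -0.2]
finger_gap: 0.0603
```

```bash
python3 g.py .4337 .0307 .1 144.7
```

```text
t18.32 grasp [0.4449 0.0174 0.2056] jaw -35.6 tilt 3.00 gap 60.3 q7 -0.62 q1 -0.70 F [ 1.5  0.2 -0.2]
shift [  8.7 -13.5 105.8] turn -0.3 after-turn shift [  8.7 -13.4 105.8]
```

Emit:
{"op": "arm_command", "data": {
  "plan": [
    [60, [8, -13, 25], 0],
    [60, [0, 0, 30], 0],
    [60, [0, 0, 30], 0],
    [60, [0, 0, 15], 0],
    [60, [0, 0, 0], 0]
  ]
}}

```text
time: 18.95
tcp_pos: [0.4449, 0.0305, 0.2574]
orientation: [0.886, 0.463, -0.025, -0.003]
ft_force: [0.2, 0.2, 1.2]
finger_gap: 0.0601
```

```bash
python3 g.py .4337 .0307 .02 144.7;python3 -c "
from h import *
snap('side','c3');d=snap('top','c3t')"; python3 m.py c3
```

```text
t18.95 grasp [0.4375 0.0278 0.1026] jaw -34.8 tilt 2.91 gap 60.1 q7 -0.50 q1 -0.64 F [0.2 0.2 1.2]
shift [ 3.6 -2.3 82.6] turn 0.5 after-turn shift [ 3.6 -2.3 82.6]
c3 [264.6601 111.2451] 506 (618.9083251953125, 401.5929870605469) [46.57443618774414, 234.0565948486328] 93.08465 z.03 (590.5147094726562, 293.89398193359375)
c3 [233.3292 197.4246] 325 (431.42449951171875, 16.333114624023438) [40.602333068847656, 96.32644653320312] 54.871704 z.03 (417.61993408203125, -61.387123107910156)
c3 [351.7143 208.4743] 175 (723.2423095703125, -97.2906494140625) [42.993690490722656, 100.05013275146484] 93.63889 z.03 (686.7300415039062, -166.16929626464844)
c3 [366.0802 238.3249] 237 (710.6395874023438, -217.98031616210938) [49.68050765991211, 77.36790466308594] 148.90138 z.03 (675.1079711914062, -277.467529296875)
c3 [247.1373 243.3343] 335 (434.1837158203125, -147.62408447265625) [53.19613265991211, 77.47225189208984] 10.72701 z.03 (420.1643981933594, -212.5861053466797)
c3 [332.6783 248.6957] 115 (614.1459350585938, -223.53436279296875) [30.006805419921875, 75.18431091308594] 169.71043 z.03 (586.1229858398438, -282.5894470214844)
```

View pics/c3.png

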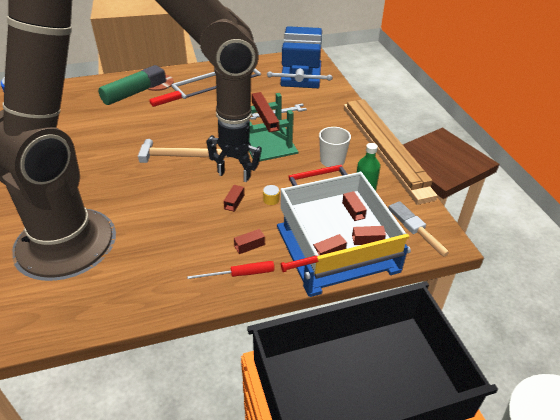

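Emit:
{"op": "arm_command", "data": {
  "plan": [
    [58, [3.5, -2, 25], 0.5],
    [58, [0, 0, 25], 0],
    [58, [0, 0, 18], 0],
    [58, [0, 0, 8], 0],
    [58, [0, 0, 0], 0]
  ]
}}

```text
time: 19.68
tcp_pos: [0.446, 0.0338, 0.1848]
orientation: [0.887, 0.461, -0.019, -0.003]
ft_force: [-0.6, -0.6, 0.2]
finger_gap: 0.058
```

```bash
python3 g.py .4337 .0307 .02 144.7
```

```text
t19.68 grasp [0.4404 0.0318 0.0299] jaw -35.1 tilt 2.21 gap 58.0 q7 -0.40 q1 -0.55 F [-0.6 -0.6  0.2]
shift [-4.4 -4.6 10.2] turn 0.2 after-turn shift [-4.4 -4.6 10.2]
```

Emit:
{"op": "arm_command", "data": {
  "plan": [
    [58, [-4, -4, 5], 0],
    [58, [0, 0, 3], 0],
    [58, [0, 0, 0], 0],
    [0, [0, 0, 0], 0],
    [0, [0, 0, 0], 0],
    [0, [0, 0, 0], 0],
    [0, [0, 0, 0], 0]
  ]
}}

```text
time: 20.55
tcp_pos: [0.4406, 0.0328, 0.1787]
orientation: [0.887, 0.461, -0.017, -0.003]
ft_force: [-0.6, 0.5, -2.2]
finger_gap: 0.0292
```

```bash
python3 g.py .4337 .0307 .02 144.7
```

```text
t20.55 grasp [0.4354 0.031  0.0238] jaw -35.0 tilt 2.02 gap 29.2 q7 -0.39 q1 -0.54 F [-0.6  0.5 -2.2]
shift [-1.1 -1.1  3.9] turn 0.3 after-turn shift [-1.1 -1.1  3.9]
```

Emit:
{"op": "arm_command", "data": {
  "plan": [
    [0, [0, 0, -30], 0],
    [0, [0, 0, -45], 0],
    [0, [0, 0, -45], 0],
    [0, [0, 0, -45], 0],
    [0, [0, 0, -20], 0],
    [0, [0, 0, 0], 0]
  ]
}}

```text
time: 21.3
tcp_pos: [0.4465, 0.035, 0.3679]
orientation: [0.887, 0.461, -0.019, -0.003]
ft_force: [0.4, -0.1, -2.1]
finger_gap: 0.0291
```

```bash
python3 g.py .637 -.160 .2 2.3
```

```text
t21.30 grasp [0.4408 0.033  0.213 ] jaw -35.1 tilt 2.21 gap 29.1 q7 -0.66 q1 -0.76 F [ 0.4 -0.1 -2.1]
shift [-45.  271.7   8.4] turn -37.4 after-turn shift [-200.7  188.6    8.4]
```

Emit:
{"op": "arm_command", "data": {
  "plan": [
    [0, [-6, 36, 0], 0],
    [0, [-6, 36, 0], 0],
    [0, [-6, 36, 0], 0],
    [0, [-6, 36, 0], 0],
    [0, [-6, 36, 0], 0],
    [0, [-6, 36, 0], 0],
    [0, [-3, 15, 0], 0],
    [0, [0, 0, 0], 0]
  ]
}}

```text
time: 22.3
tcp_pos: [0.6152, -0.1323, 0.3485]
orientation: [0.886, 0.463, -0.027, -0.007]
ft_force: [0.3, 1.3, -1.8]
finger_gap: 0.0292
```

Emit:
{"op": "arm_command", "data": {
  "plan": [
    [0, [0, 0, 0], -9],
    [0, [0, 0, 0], -9],
    [0, [0, 0, 0], -9],
    [0, [0, 0, 0], -9],
    [0, [0, 0, 0], 0]
  ]
}}

```text
time: 22.92
tcp_pos: [0.6112, -0.1258, 0.3454]
orientation: [0.691, 0.722, -0.024, -0.019]
ft_force: [-0.4, 0.7, -1.6]
finger_gap: 0.029
```

```bash
python3 g.py .637 -.160 .1 2.3
```

```text
t22.93 grasp [ 0.6017 -0.127   0.1907] jaw 2.5 tilt 3.54 gap 29.0 q7 0.38 q1 -0.22 F [-0.4  0.7 -1.6]
shift [-34.   39.3  88.6] turn 0.2 after-turn shift [-33.9  39.4  88.6]
```

Emit:
{"op": "arm_command", "data": {
  "plan": [
    [0, [-17, 20, 0], 0],
    [0, [-17, 19, 10], 0],
    [0, [0, 0, 30], 0],
    [0, [0, 0, 30], 0],
    [0, [0, 0, 10], 0],
    [0, [0, 0, 0], 0]
  ]
}}

```text
time: 23.68
tcp_pos: [0.6462, -0.1542, 0.2614]
orientation: [0.697, 0.716, -0.023, -0.02]
ft_force: [0.7, 0.6, -0.9]
finger_gap: 0.0291
```

```bash
python3 g.py .637 -.160 .097 2.3
```

```text
t23.68 grasp [ 0.6366 -0.155   0.1067] jaw 1.6 tilt 3.57 gap 29.1 q7 0.44 q1 -0.14 F [ 0.7  0.6 -0.9]
shift [-5.   0.9  9.6] turn -0.7 after-turn shift [-5.   0.8  9.6]
```

Emit:
{"op": "arm_command", "data": {
  "plan": [
    [0, [-5, 1, 6], 0],
    [0, [0, 0, 3], 0],
    [0, [0, 0, 0], 0],
    [45, [0, 0, 0], 0],
    [45, [0, 0, 0], 0],
    [45, [0, 0, 0], 0],
    [45, [0, 0, -30], 0],
    [45, [0, 0, -40], 0]
  ]
}}

```text
time: 24.68
tcp_pos: [0.6511, -0.1588, 0.324]
orientation: [0.697, 0.716, -0.024, -0.021]
ft_force: [0.0, -0.1, 0.4]
finger_gap: 0.045
```

Emit:
{"op": "arm_command", "data": {
  "plan": [
    [60, [0, 0, -40], 0],
    [60, [0, 0, 0], 0],
    [60, [0, 0, 0], 0]
  ]
}}

```text
time: 25.05
tcp_pos: [0.6542, -0.1589, 0.3683]
orientation: [0.698, 0.716, -0.022, -0.019]
ft_force: [0.6, -0.1, -0.4]
finger_gap: 0.0602
```

```bash
python3 -c "
from h import *
snap('side','d1');d=snap('top','d1t')"; python3 m.py d1t d1; python3 g.py .4355 -.133 .2 101.6
```

```text
d1t [368.8793 162.2069] 290 (710.590087890625, -265.27471923828125) [32.51986312866211, 81.3778076171875] 165.54112 z.03 (685.552978515625, -250.96929931640625)
d1t [376.9514 197.1257] 350 (605.95166015625, -278.0826416015625) [36.2662467956543, 76.67049407958984] 12.154431 z.03 (587.13818359375, -263.0154724121094)
d1t [169.819  207.5566] 884 (607.2607421875, 291.8149719238281) [37.42296600341797, 187.47552490234375] 92.82292 z.03 (588.3694458007812, 272.9852294921875)
d1t [330.686  264.8647] 207 (430.9822998046875, -134.30226135253906) [30.469070434570312, 60.97063064575195] 11.5776005 z.03 (422.5758361816406, -127.78697967529297)
d1 [264.7083 111.2798] 504 (618.9083251953125, 401.5929870605469) [46.57443618774414, 234.0565948486328] 93.08465 z.03 (590.5147094726562, 293.89398193359375)
d1 [351.6686 208.4743] 175 (723.2423095703125, -97.2906494140625) [42.993690490722656, 100.05013275146484] 93.63889 z.03 (686.7300415039062, -166.16929626464844)
d1 [330.4564 215.094 ] 149 (661.8311157226562, -106.34757995605469) [39.73971939086914, 100.68782043457031] 91.141014 z.03 (630.0974731445312, -174.52145385742188)
d1 [366.0641 238.3675] 234 (710.6395874023438, -217.98031616210938) [49.68050765991211, 77.36790466308594] 148.90138 z.03 (675.1079711914062, -277.467529296875)
d1 [247.8112 244.0524] 286 (434.25115966796875, -147.96499633789062) [52.148475646972656, 77.46866607666016] 10.641028 z.03 (420.2266540527344, -212.90048217773438)
d1 [332.6783 248.6957] 115 (614.1459350585938, -223.53436279296875) [30.006805419921875, 75.18431091308594] 169.71043 z.03 (586.1229858398438, -282.5894470214844)
t25.15 grasp [ 0.6453 -0.16    0.2133] jaw 1.5 tilt 3.32 gap 60.3 q7 0.41 q1 -0.16 F [-0.1  0.3  1. ]
shift [  32.5 -207.9   25.2] turn 79.9 after-turn shift [-198.9  -68.5   25.2]
```

View pics/d1.png

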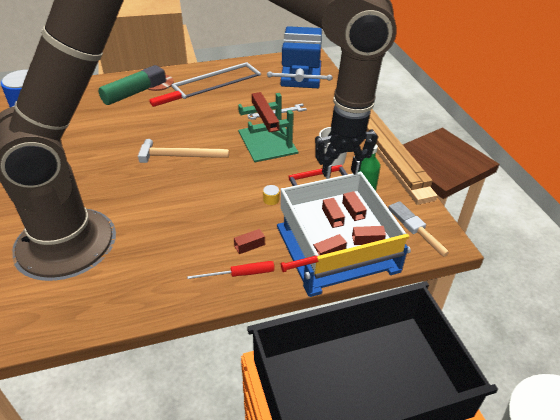

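Emit:
{"op": "arm_command", "data": {
  "plan": [
    [60, [6, -40, 0], 0],
    [60, [6, -40, 0], 0],
    [60, [6, -40, 0], 0],
    [60, [6, -40, 0], 0],
    [60, [6, -35, 0], 0],
    [60, [0, 0, 0], 0],
    [60, [0, 0, 0], 10],
    [60, [0, 0, 0], 10]
  ]
}}

```text
time: 26.15
tcp_pos: [0.4519, -0.1324, 0.3722]
orientation: [0.813, 0.581, -0.03, -0.018]
ft_force: [0.6, -0.1, -0.1]
finger_gap: 0.0602
```

Emit:
{"op": "arm_command", "data": {
  "plan": [
    [60, [0, 0, 0], 10],
    [60, [0, 0, 0], 10],
    [60, [0, 0, 0], 10],
    [60, [0, 0, 0], 10],
    [60, [0, 0, 0], 10],
    [60, [0, 0, 0], 5],
    [60, [0, 0, 0], 0]
  ]
}}

```text
time: 27.02
tcp_pos: [0.4567, -0.1315, 0.3687]
orientation: [0.992, 0.124, -0.037, 0.001]
ft_force: [0.1, 0.3, 0.0]
finger_gap: 0.0598
```

```bash
python3 g.py .4355 -.133 .1 101.6; python3 -c "
from h import *
snap('side','d2')"; python3 m.py d2
```

```text
t27.02 grasp [ 0.4453 -0.1332  0.2141] jaw -75.8 tilt 4.25 gap 59.8 q7 -0.94 q1 -0.48 F [0.1 0.3 0. ]
shift [ -1.   -1.8 114.5] turn 2.6 after-turn shift [ -1.1  -1.7 114.5]
d2 [351.6453 208.3895] 172 (723.2423095703125, -97.2906494140625) [42.993690490722656, 100.05013275146484] 93.63889 z.03 (686.7300415039062, -166.16929626464844)
d2 [330.4371 215.1854] 151 (661.8311157226562, -106.34757995605469) [39.73971939086914, 100.68782043457031] 91.141014 z.03 (630.0974731445312, -174.52145385742188)
d2 [366.0802 238.3249] 237 (710.6395874023438, -217.98031616210938) [49.68050765991211, 77.36790466308594] 148.90138 z.03 (675.1079711914062, -277.467529296875)
d2 [247.1661 243.6873] 307 (434.1837158203125, -147.62408447265625) [53.19613265991211, 77.47225189208984] 10.72701 z.03 (420.1643981933594, -212.5861053466797)
d2 [332.6783 248.6957] 115 (614.1459350585938, -223.53436279296875) [30.006805419921875, 75.18431091308594] 169.71043 z.03 (586.1229858398438, -282.5894470214844)
```

Emit:
{"op": "arm_command", "data": {
  "plan": [
    [60, [-1, -2, 40], 2.6],
    [60, [0, 0, 45], 0],
    [60, [0, 0, 45], 0],
    [60, [0, 0, 35], 0],
    [60, [0, 0, 10], 0],
    [60, [0, 0, 0], 0]
  ]
}}

```text
time: 27.82
tcp_pos: [0.4453, -0.1319, 0.1894]
orientation: [0.993, 0.108, -0.036, 0.002]
ft_force: [0.0, 0.2, -0.0]
finger_gap: 0.0601
```

```bash
python3 g.py .4355 -.133 .021 101.6
```

```text
t27.82 grasp [ 0.4344 -0.1337  0.0348] jaw -77.6 tilt 4.08 gap 60.1 q7 -0.72 q1 -0.28 F [ 0.   0.2 -0. ]
shift [ 2.2 -0.4 13.7] turn 0.8 after-turn shift [ 2.2 -0.5 13.7]
```

Emit:
{"op": "arm_command", "data": {
  "plan": [
    [60, [2, 0, 9], 0.8],
    [60, [0, 0, 4], 0],
    [60, [0, 0, 0], 0],
    [0, [0, 0, 0], 0],
    [0, [0, 0, 0], 0],
    [0, [0, 0, 0], 0],
    [0, [0, 0, 0], 0]
  ]
}}

```text
time: 28.7
tcp_pos: [0.4483, -0.1316, 0.1789]
orientation: [0.994, 0.102, -0.032, 0.003]
ft_force: [0.2, 0.5, -1.6]
finger_gap: 0.0289
```

```bash
python3 g.py .4355 -.133 .021 101.6
```

```text
t28.70 grasp [ 0.4385 -0.1334  0.0242] jaw -78.3 tilt 3.71 gap 28.9 q7 -0.71 q1 -0.27 F [ 0.2  0.5 -1.6]
shift [-2.6 -1.   3.4] turn 0.1 after-turn shift [-2.6 -1.   3.4]
```

Emit:
{"op": "arm_command", "data": {
  "plan": [
    [0, [0, 0, -30], 0],
    [0, [0, 0, -60], 0],
    [0, [0, 0, -60], 0],
    [0, [0, 0, -40], 0],
    [0, [0, 0, 0], 0]
  ]
}}

```text
time: 29.32
tcp_pos: [0.4605, -0.1293, 0.373]
orientation: [0.994, 0.101, -0.034, 0.002]
ft_force: [0.6, -0.2, -1.6]
finger_gap: 0.0289
```

```bash
python3 g.py .579 -.162 .2 2.3
```

```text
t29.32 grasp [ 0.45   -0.1311  0.2183] jaw -78.4 tilt 3.91 gap 28.9 q7 -0.97 q1 -0.52 F [ 0.6 -0.2 -1.6]
shift [121.   56.3  10. ] turn -80.7 after-turn shift [-35.9 128.6  10. ]
```

Emit:
{"op": "arm_command", "data": {
  "plan": [
    [0, [0, 0, -6], -10.2],
    [0, [0, 0, 0], -10.2],
    [0, [0, 0, 0], -10.2],
    [0, [0, 0, 0], -10.2],
    [0, [0, 0, 0], -10.2],
    [0, [0, 0, 0], -10.2],
    [0, [0, 0, 0], -9],
    [0, [0, 0, 0], 0]
  ]
}}

```text
time: 30.32
tcp_pos: [0.4566, -0.127, 0.3683]
orientation: [0.742, 0.669, -0.034, -0.025]
ft_force: [0.3, -0.4, -1.3]
finger_gap: 0.0291
```

```bash
python3 g.py .579 -.162 .2 2.3
```

```text
t30.32 grasp [ 0.4437 -0.1284  0.2138] jaw -5.9 tilt 4.81 gap 29.1 q7 0.20 q1 -0.33 F [ 0.3 -0.4 -1.3]
shift [-19.4 138.7   2.8] turn -8.2 after-turn shift [-39.1 134.5   2.8]
```

Emit:
{"op": "arm_command", "data": {
  "plan": [
    [0, [-10, 48, 0], -8.2],
    [0, [-14, 45, 0], 0],
    [0, [-13, 43, 0], 0],
    [0, [0, 0, 0], 0],
    [0, [0, 0, 0], 0]
  ]
}}

```text
time: 30.95
tcp_pos: [0.5937, -0.1658, 0.3504]
orientation: [0.697, 0.716, -0.034, -0.031]
ft_force: [-0.1, 0.1, -0.6]
finger_gap: 0.0286
```

```bash
python3 g.py .579 -.162 .098 2.3
```

```text
t30.95 grasp [ 0.5795 -0.1667  0.196 ] jaw 1.5 tilt 5.29 gap 28.6 q7 0.44 q1 -0.19 F [-0.1  0.1 -0.6]
shift [ 5.   8.7 97.6] turn -0.8 after-turn shift [ 4.9  8.8 97.6]
```

Emit:
{"op": "arm_command", "data": {
  "plan": [
    [0, [5, 11, 30], -0.8],
    [0, [0, 0, 30], 0],
    [0, [0, 0, 22], 0],
    [0, [0, 0, 5], 0],
    [0, [0, 0, 0], 0]
  ]
}}

```text
time: 31.58
tcp_pos: [0.5931, -0.1598, 0.2617]
orientation: [0.695, 0.718, -0.033, -0.032]
ft_force: [-0.1, -0.4, -1.9]
finger_gap: 0.029
```

```bash
python3 g.py .582 -.162 .098 2.3
```

```text
t31.57 grasp [ 0.5788 -0.1604  0.1073] jaw 1.9 tilt 5.29 gap 29.0 q7 0.48 q1 -0.16 F [-0.1 -0.4 -1.9]
shift [-1.7  4.   9. ] turn -0.4 after-turn shift [-1.7  4.   9. ]
```

Emit:
{"op": "arm_command", "data": {
  "plan": [
    [0, [-2, 4, 5], 0],
    [0, [0, 0, 3], 0],
    [0, [0, 0, 0], 0],
    [38, [0, 0, 0], 0],
    [38, [0, 0, 0], 0],
    [38, [0, 0, 0], 0],
    [38, [0, 0, -30], 0],
    [38, [0, 0, -40], 0]
  ]
}}

```text
time: 32.58
tcp_pos: [0.6028, -0.1614, 0.3243]
orientation: [0.695, 0.718, -0.034, -0.032]
ft_force: [0.4, 0.2, 0.2]
finger_gap: 0.038
```

Emit:
{"op": "arm_command", "data": {
  "plan": [
    [60, [0, 0, -40], 0],
    [60, [0, 0, 0], 0],
    [60, [0, 0, 0], 0]
  ]
}}

```text
time: 32.95
tcp_pos: [0.6071, -0.1615, 0.3681]
orientation: [0.695, 0.718, -0.032, -0.03]
ft_force: [-0.4, -0.2, 0.3]
finger_gap: 0.06
```

```bash
python3 -c "
from h import *
snap('side','e1');d=snap('top','e1t')"; python3 m.py e1; python3 g.py .491 -.3225 .2 92.3
```

```text
e1 [264.6673 111.2579] 508 (618.9083251953125, 401.5929870605469) [46.57443618774414, 234.0565948486328] 93.08465 z.03 (590.5147094726562, 293.89398193359375)
e1 [351.6629 208.44  ] 175 (723.2423095703125, -97.2906494140625) [42.993690490722656, 100.05013275146484] 93.63889 z.03 (686.7300415039062, -166.16929626464844)
e1 [330.6053 215.2895] 152 (661.8311157226562, -106.34757995605469) [39.73971939086914, 100.68782043457031] 91.141014 z.03 (630.0974731445312, -174.52145385742188)
e1 [309.4014 221.0704] 142 (603.3950805664062, -110.47525024414062) [38.095611572265625, 100.93407440185547] 89.84353 z.03 (576.2085571289062, -178.3280029296875)
e1 [366.0812 238.3675] 234 (710.6395874023438, -217.98031616210938) [49.68050765991211, 77.36790466308594] 148.90138 z.03 (675.1079711914062, -277.467529296875)
e1 [332.6783 248.6957] 115 (614.1459350585938, -223.53436279296875) [30.006805419921875, 75.18431091308594] 169.71043 z.03 (586.1229858398438, -282.5894470214844)
t33.05 grasp [ 0.5933 -0.1624  0.2135] jaw 1.8 tilt 5.11 gap 59.7 q7 0.44 q1 -0.19 F [-0.3  0.6 -0. ]
shift [-156.7 -105.7   23.2] turn 89.5 after-turn shift [-107.   155.8   23.2]
```

View pics/e1.png

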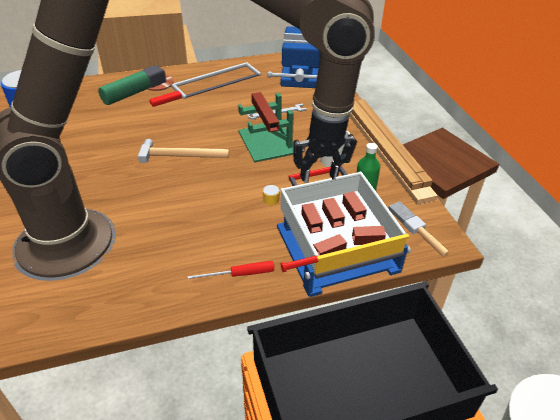

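View pics/e1t.png

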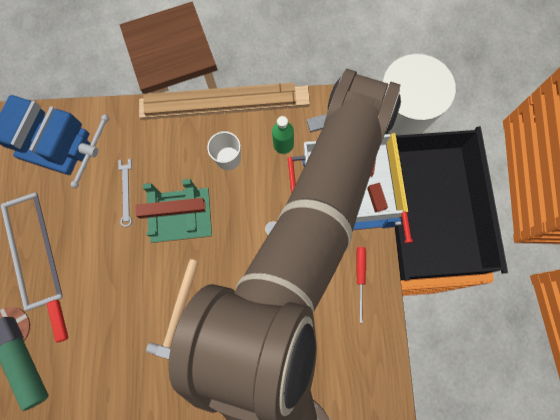

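All three strays are in the pan with the two others (side view px (312,217),(333,211),(354,205)). Next the gate handle.

Emit:
{"op": "arm_command", "data": {
  "plan": [
    [60, [0, 0, 0], 10.4],
    [60, [0, 0, 0], 10.4],
    [60, [0, 0, 0], 10.4],
    [60, [0, 0, 0], 10.4],
    [60, [0, 0, 0], 10.4],
    [60, [0, 0, 0], 10.4],
    [60, [0, 0, 0], 10.4],
    [60, [0, 0, 0], 10.4]
  ]
}}

```text
time: 34.05
tcp_pos: [0.6047, -0.1612, 0.3586]
orientation: [0.997, 0.052, -0.052, -0.001]
ft_force: [0.0, 0.1, -0.6]
finger_gap: 0.0601
```

```bash
python3 g.py .491 -.3235 .2 91.3
```

```text
t34.05 grasp [ 0.5887 -0.1617  0.2045] jaw -84.0 tilt 5.93 gap 60.1 q7 -0.85 q1 -0.41 F [ 0.   0.1 -0.6]
shift [-113.1  150.7   15. ] turn 4.7 after-turn shift [-100.4  159.5   15. ]
```

Emit:
{"op": "arm_command", "data": {
  "plan": [
    [60, [-36, 52, 0], 4.7],
    [60, [-36, 52, 0], 0],
    [60, [-34, 50, 0], 0],
    [60, [0, 0, 0], 0],
    [60, [0, 0, 0], 0]
  ]
}}

```text
time: 34.67
tcp_pos: [0.5051, -0.3211, 0.3639]
orientation: [0.998, 0.01, -0.056, 0.001]
ft_force: [-0.0, 0.7, 0.3]
finger_gap: 0.0602
```

```bash
python3 g.py .491 -.3235 .128 91.3
```

```text
t34.67 grasp [ 0.4877 -0.3216  0.2098] jaw -88.8 tilt 6.43 gap 60.2 q7 -0.65 q1 -0.17 F [-0.   0.7  0.3]
shift [12.4  1.9 80.9] turn -0.1 after-turn shift [12.4  1.9 80.9]
```

Emit:
{"op": "arm_command", "data": {
  "plan": [
    [50, [12, 2, 25], 0],
    [50, [0, 0, 30], 0],
    [50, [0, 0, 16], 0],
    [50, [0, 0, 6], 0],
    [50, [0, 0, 0], 0]
  ]
}}

```text
time: 35.3
tcp_pos: [0.5119, -0.3188, 0.2823]
orientation: [0.998, 0.014, -0.057, 0.001]
ft_force: [-0.3, 0.8, 0.0]
finger_gap: 0.0499
```

```bash
python3 g.py .491 -.3235 .124 91.3;  python3 -c "
from h import *
snap('side','e2');d=snap('top','e2t')
for t,b in (('e2',(230,180,430,300)),('e2t',(290,130,450,270))):
    f=cv2.imread(f'pics/{t}.png')[b[1]:b[3],b[0]:b[2]];cv2.imwrite(f'pics/{t}c.png',cv2.resize(f,None,fx=4,fy=4,interpolation=2))"
```

```text
t35.30 grasp [ 0.4944 -0.3192  0.1283] jaw -88.4 tilt 6.50 gap 49.9 q7 -0.60 q1 -0.13 F [-0.3  0.8  0. ]
shift [-3.   4.2  4.7] turn 0.3 after-turn shift [-3.   4.2  4.7]
```

View pics/e2c.png

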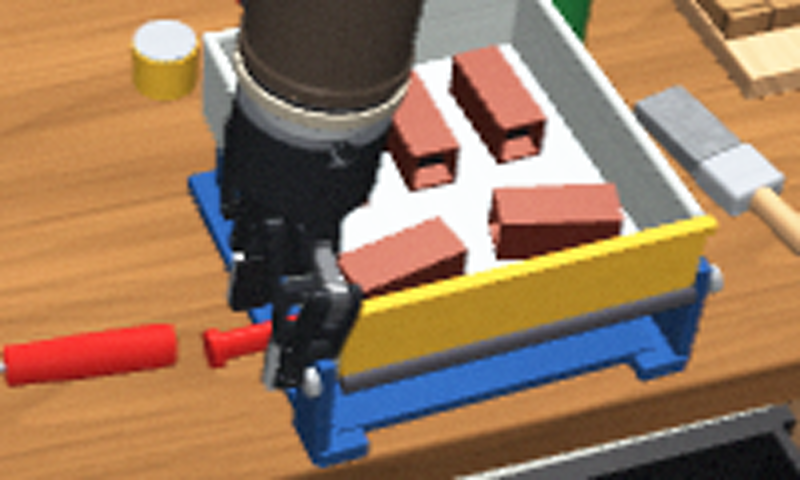

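View pics/e2tc.png

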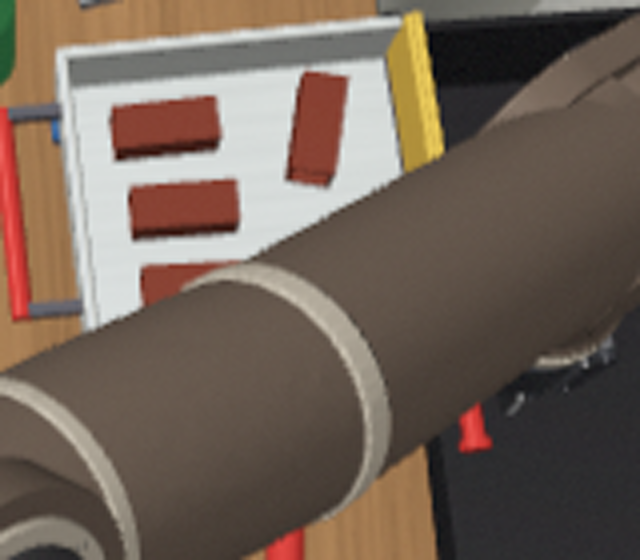

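Emit:
{"op": "arm_command", "data": {
  "plan": [
    [40, [-5, 4, 3], 0],
    [40, [0, 0, 0], 0],
    [0, [0, 0, 0], 0],
    [0, [0, 0, 0], 0],
    [0, [0, 0, 0], 0],
    [0, [0, 0, 0], 0]
  ]
}}

```text
time: 36.15
tcp_pos: [0.5066, -0.324, 0.2824]
orientation: [0.998, 0.014, -0.055, 0.001]
ft_force: [-0.8, 0.5, 0.5]
finger_gap: 0.0118
```

```bash
python3 g.py .491 -.3235 .124 91.3
```

```text
t36.15 grasp [ 0.4896 -0.3246  0.1283] jaw -88.4 tilt 6.29 gap 11.8 q7 -0.59 q1 -0.12 F [-0.8  0.5  0.5]
shift [ 1.9 -1.1  4.2] turn 0.3 after-turn shift [ 1.9 -1.1  4.2]
```

Emit:
{"op": "arm_command", "data": {
  "plan": [
    [35, [0, 0, 0], 0],
    [35, [0, 0, 4], 0],
    [35, [0, 0, 4], 0],
    [35, [0, 0, 0], 0],
    [0, [0, 0, 0], 0],
    [0, [0, 0, 0], 0],
    [0, [0, 0, 0], 0],
    [0, [0, 0, 0], 0]
  ]
}}

```text
time: 37.15
tcp_pos: [0.5057, -0.324, 0.2737]
orientation: [0.998, 0.014, -0.055, 0.001]
ft_force: [-0.6, 0.8, -0.8]
finger_gap: 0.0118
```

```bash
python3 g.py .491 -.3235 .124 91.3
```

```text
t37.15 grasp [ 0.4887 -0.3247  0.1196] jaw -88.4 tilt 6.31 gap 11.8 q7 -0.58 q1 -0.11 F [-0.6  0.8 -0.8]
shift [ 1.8 -1.1 -4.6] turn 0.3 after-turn shift [ 1.8 -1.1 -4.6]
```

Emit:
{"op": "arm_command", "data": {
  "plan": [
    [0, [0, 14, 2], 0],
    [0, [0.5, 13, 5.5], 0],
    [0, [1, 11, 8.5], 0],
    [0, [0, 0, 0], 0]
  ]
}}

```text
time: 37.65
tcp_pos: [0.5074, -0.3578, 0.2573]
orientation: [0.998, 0.016, -0.056, -0.006]
ft_force: [1.1, -2.2, -6.5]
finger_gap: 0.0125
```

```bash
python3 g.py .491 -.3787 .07 91.3
```

```text
t37.65 grasp [ 0.4901 -0.3562  0.1032] jaw -88.2 tilt 6.43 gap 12.5 q7 -0.53 q1 -0.03 F [ 1.1 -2.2 -6.5]
shift [ 3.8 23.  32.7] turn 0.5 after-turn shift [ 4.  22.9 32.7]
```

Emit:
{"op": "arm_command", "data": {
  "plan": [
    [0, [1, 10, 10], 0],
    [0, [1, 7, 12], 0],
    [0, [1, 4, 13], 0],
    [0, [0, 1, 8], 0],
    [0, [0, 0, 0], 0]
  ]
}}

```text
time: 38.28
tcp_pos: [0.508, -0.3755, 0.2144]
orientation: [0.998, 0.018, -0.055, -0.011]
ft_force: [0.7, -1.0, -10.4]
finger_gap: 0.012
```

```bash
python3 g.py .491 -.3787 .066 91.3;  python3 -c "
from h import *
snap('side','e3');d=snap('top','e3t')
for t,b in (('e3',(230,180,430,330)),('e3t',(290,130,450,270))):
    f=cv2.imread(f'pics/{t}.png')[b[1]:b[3],b[0]:b[2]];cv2.imwrite(f'pics/{t}c.png',cv2.resize(f,None,fx=4,fy=4,interpolation=2))"
```

```text
t38.27 grasp [ 0.4909 -0.3723  0.0604] jaw -88.0 tilt 6.44 gap 12.0 q7 -0.48 q1 0.03 F [  0.7  -1.  -10.4]
shift [-0.8  6.2 -5.7] turn 0.7 after-turn shift [-0.7  6.2 -5.7]
```

View pics/e3c.png

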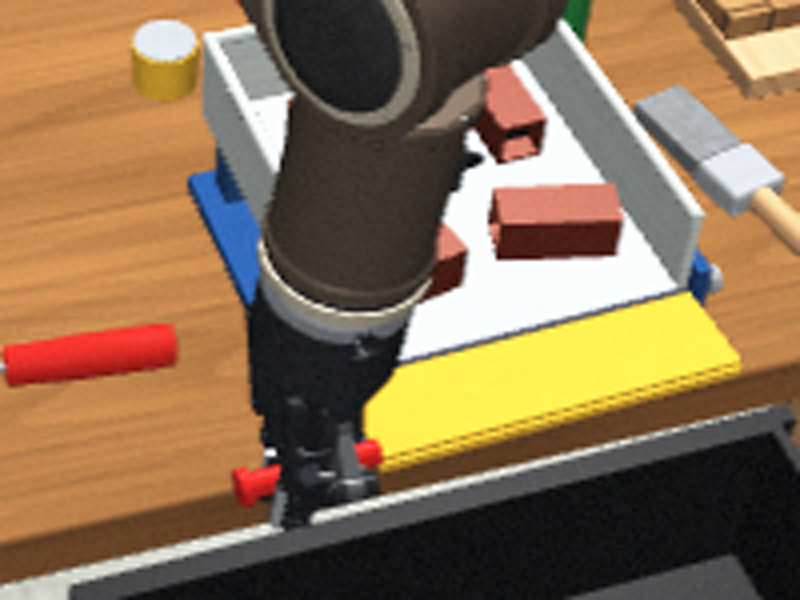

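```bash
python3 -c "
from h import *
d=load('e3')
for z in(.06,.07,.08,.09): print(onz(d,230+738/4,180+360/4,z),onz(d,230+690/4,180+293/4,z))"
```

```text
[ 0.75845332 -0.35850413  0.06      ] [ 0.75513828 -0.30611121  0.06      ]
[ 0.75265242 -0.36567949  0.07      ] [ 0.7493755  -0.31388908  0.07      ]
[ 0.74685151 -0.37285485  0.08      ] [ 0.74361271 -0.32166695  0.08      ]
[ 0.7410506  -0.38003021  0.09      ] [ 0.73784993 -0.32944482  0.09      ]
```

Emit:
{"op": "arm_command", "data": {
  "plan": [
    [0, [0, 0, 8], 0],
    [0, [0, 0, 8], 0],
    [0, [0, 0, 8], 0]
  ]
}}

```text
time: 38.75
tcp_pos: [0.5071, -0.3754, 0.2014]
orientation: [0.998, 0.018, -0.051, -0.014]
ft_force: [-6.7, 15.4, 42.9]
finger_gap: 0.0119
```

```bash
python3 g.py .491 -.3787 .066 91.3;  python3 -c "
from h import *
d=snap('side','e4')
for t,b in (('e4',(330,220,430,290)),):
    f=cv2.imread(f'pics/{t}.png')[b[1]:b[3],b[0]:b[2]];cv2.imwrite(f'pics/{t}c.png',cv2.resize(f,None,fx=8,fy=8,interpolation=2))"
```

```text
t38.75 grasp [ 0.4913 -0.3715  0.0472] jaw -88.0 tilt 6.02 gap 11.9 q7 -0.46 q1 0.05 F [-6.7 15.4 42.9]
shift [ -2.4   6.7 -18.8] turn 0.7 after-turn shift [ -2.3   6.7 -18.8]
```

View pics/e4c.png

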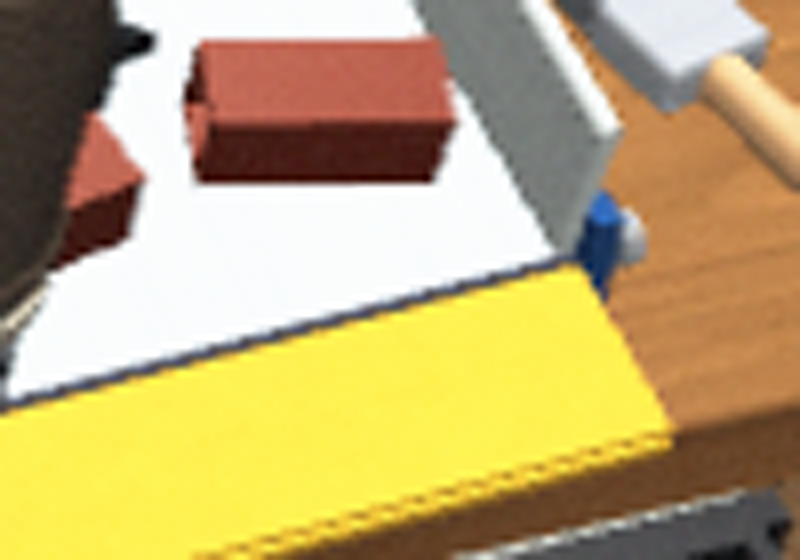

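Emit:
{"op": "arm_command", "data": {
  "plan": [
    [0, [0, 0, 0], 0],
    [35, [0, 0, 0], 0],
    [35, [0, 0, 0], 0],
    [35, [0, 0, -20], 0],
    [35, [0, 0, -50], 0],
    [35, [0, 0, -50], 0],
    [35, [0, 0, -40], 0],
    [35, [0, 0, 0], 0]
  ]
}}

```text
time: 39.8
tcp_pos: [0.5223, -0.3819, 0.3742]
orientation: [0.999, 0.016, -0.049, -0.012]
ft_force: [0.4, 0.0, -0.6]
finger_gap: 0.0352
```

```bash
python3 g.py .632 -.045 .2 92.5;  python3 -c "
from h import *
d=snap('side','e5');snap('top','e5t')"
```

```text
t39.80 grasp [ 0.507  -0.3786  0.22  ] jaw -88.2 tilt 5.79 gap 35.2 q7 -0.57 q1 -0.02 F [ 0.4  0.  -0.6]
shift [ 137.6 -328.8   14.7] turn -0.7 after-turn shift [ 141.5 -327.2   14.7]
```

View pics/e5.png

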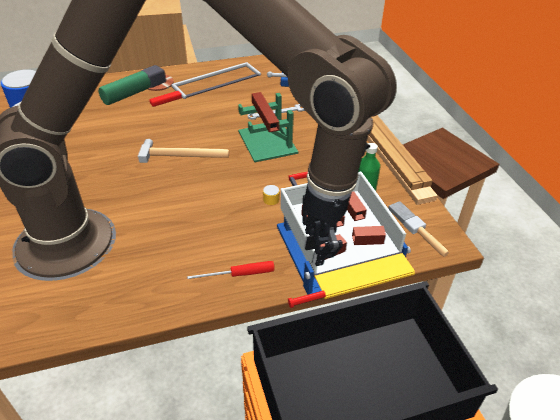

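Emit:
{"op": "arm_command", "data": {
  "plan": [
    [35, [22, -55, 0], 0],
    [35, [23, -55, 0], 0],
    [35, [23, -55, 0], 0],
    [35, [23, -55, 0], 0],
    [35, [23, -55, 0], -0.7],
    [35, [20, -50, 0], 0],
    [35, [0, 0, 0], 0],
    [35, [0, 0, 0], 0]
  ]
}}

```text
time: 40.9
tcp_pos: [0.645, -0.0409, 0.3549]
orientation: [0.998, 0.02, -0.06, -0.013]
ft_force: [0.1, -0.9, 0.4]
finger_gap: 0.035
```

```bash
python3 g.py .632 -.045 .15 92.5
```

```text
t40.90 grasp [ 0.6264 -0.0372  0.2011] jaw -87.8 tilt 7.03 gap 35.0 q7 -1.09 q1 -0.56 F [ 0.1 -0.9  0.4]
shift [11.3  9.5 49.8] turn -0.3 after-turn shift [11.3  9.6 49.8]
```

Emit:
{"op": "arm_command", "data": {
  "plan": [
    [35, [11, 9.5, 20], 0],
    [35, [0, 0, 20], 0],
    [35, [0, 0, 8], 0],
    [35, [0, 0, 0], 0]
  ]
}}

```text
time: 41.4
tcp_pos: [0.649, -0.0533, 0.3007]
orientation: [0.998, 0.017, -0.062, -0.013]
ft_force: [-0.0, 0.1, 0.0]
finger_gap: 0.0351
```

```bash
python3 g.py .632 -.045 .122 92.5;  python3 -c "
from h import *
d=snap('side','f1')
for t,b in (('f1',(260,110,400,230)),):
    f=cv2.imread(f'pics/{t}.png')[b[1]:b[3],b[0]:b[2]];cv2.imwrite(f'pics/{t}c.png',cv2.resize(f,None,fx=5,fy=5,interpolation=2))"
```

```text
t41.40 grasp [ 0.6298 -0.0496  0.1469] jaw -88.1 tilt 7.23 gap 35.1 q7 -1.05 q1 -0.52 F [-0.   0.1  0. ]
shift [ 5.4 -3.8 24.6] turn -0.6 after-turn shift [ 5.4 -3.8 24.6]
```

View pics/f1c.png

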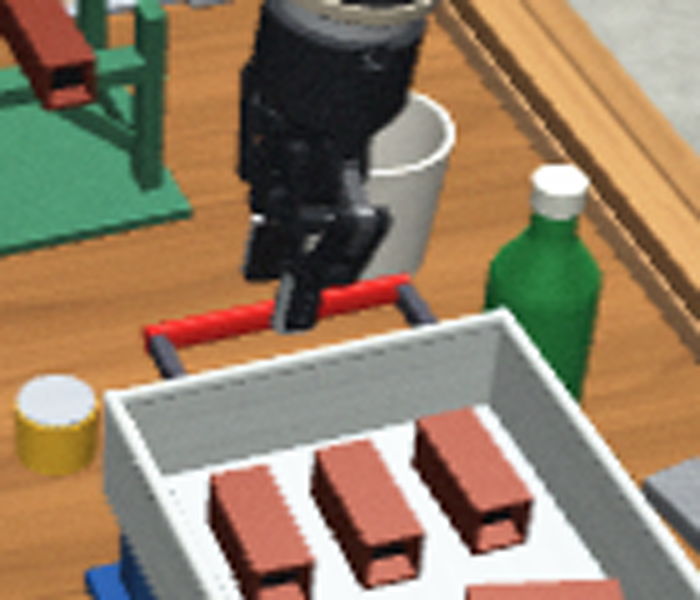

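Emit:
{"op": "arm_command", "data": {
  "plan": [
    [35, [5, -4, 0], 0],
    [35, [0, 0, 0], 0],
    [35, [0, 0, 12], 0],
    [35, [0, 0, 10], 0],
    [35, [0, 0, 4], 0],
    [35, [0, 0, 0], 0]
  ]
}}

```text
time: 42.2
tcp_pos: [0.6512, -0.0477, 0.2741]
orientation: [0.998, 0.018, -0.06, -0.013]
ft_force: [0.1, 0.7, -0.0]
finger_gap: 0.0347
```

```bash
python3 g.py .632 -.045 .120 92.5
```

```text
t42.20 grasp [ 0.6324 -0.0439  0.1203] jaw -88.1 tilt 7.10 gap 34.7 q7 -1.04 q1 -0.52 F [ 0.1  0.7 -0. ]
shift [-0.4  1.1  0.3] turn -0.6 after-turn shift [-0.4  1.1  0.3]
```

Emit:
{"op": "arm_command", "data": {
  "plan": [
    [0, [0, 0, 0], 0],
    [0, [0, 0, 0], 0],
    [0, [0, 0, 0], 0],
    [0, [0, 0, 0], 0],
    [0, [-1.5, 3, -13], 0],
    [0, [-1.5, 3, -13], 0],
    [0, [0, 0, 0], 0]
  ]
}}

```text
time: 43.08
tcp_pos: [0.6515, -0.0553, 0.3005]
orientation: [0.998, 0.017, -0.061, -0.013]
ft_force: [1.1, -2.3, -7.8]
finger_gap: 0.0121
```

```bash
python3 g.py .632 -.0716 .1964 92.5
```

```text
t43.08 grasp [ 0.6327 -0.0518  0.1467] jaw -88.1 tilt 7.10 gap 12.1 q7 -1.05 q1 -0.51 F [ 1.1 -2.3 -7.8]
shift [ -7.4  18.4 -49.7] turn -0.6 after-turn shift [ -7.6  18.4 -49.7]
```

Emit:
{"op": "arm_command", "data": {
  "plan": [
    [0, [-1.5, 4.2, -13], 0],
    [0, [-1.5, 4.7, -13], 0],
    [0, [-1.5, 5.4, -12.3], 0],
    [0, [-1.5, 6, -12.2], 0],
    [0, [-1.5, 6.7, -11.7], 0],
    [0, [-1.5, 7.2, -11.5], 0],
    [0, [0, 0, 0], 0]
  ]
}}

```text
time: 43.95
tcp_pos: [0.653, -0.0915, 0.3782]
orientation: [0.998, 0.018, -0.06, -0.015]
ft_force: [1.4, 1.5, -7.3]
finger_gap: 0.0118
```

```bash
python3 g.py .632 -.1197 .2615 92.5; python3 -c "
from h import *
d=snap('side','f2')"
```

```text
t43.95 grasp [ 0.6343 -0.0873  0.2244] jaw -88.0 tilt 7.11 gap 11.8 q7 -1.04 q1 -0.48 F [ 1.4  1.5 -7.3]
shift [ -8.   31.1 -37.4] turn -0.5 after-turn shift [ -8.3  31.1 -37.4]
```

View pics/f2.png

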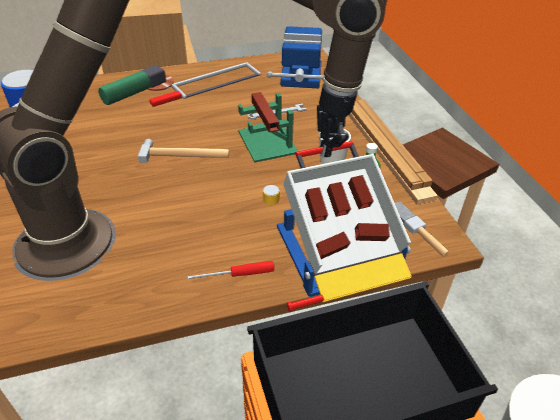

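Emit:
{"op": "arm_command", "data": {
  "plan": [
    [0, [-1.5, 7.5, -10.5], 0],
    [0, [-1.3, 8, -10.2], 0],
    [0, [-1.2, 8.5, -9.7], 0],
    [0, [-1.2, 8.8, -9.4], 0],
    [0, [0, 0, 0], 0],
    [0, [0, 0, 0], 0]
  ]
}}

```text
time: 44.75
tcp_pos: [0.6549, -0.122, 0.4158]
orientation: [0.998, 0.021, -0.062, -0.018]
ft_force: [2.1, 3.6, -7.8]
finger_gap: 0.0116
```

```bash
python3 g.py .632 -.1616 .2957 92.5; python3 -c "
from h import *
d=snap('side','f3')"
```

```text
t44.75 grasp [ 0.6357 -0.1169  0.262 ] jaw -87.7 tilt 7.36 gap 11.6 q7 -1.01 q1 -0.43 F [ 2.1  3.6 -7.8]
shift [ -9.7  43.2 -34.4] turn -0.2 after-turn shift [ -9.9  43.1 -34.4]
```

View pics/f3.png

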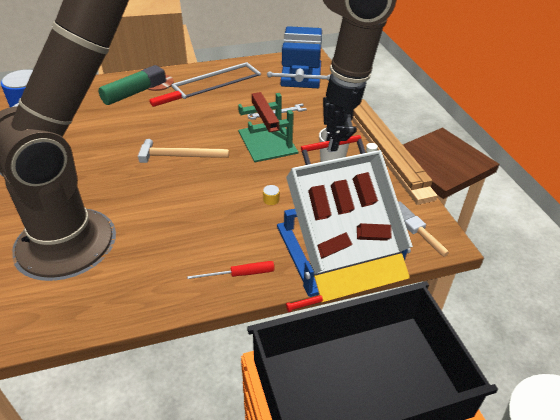

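Emit:
{"op": "arm_command", "data": {
  "plan": [
    [0, [-1.2, 9.8, -9.3], 0],
    [0, [-1, 10, -8.9], 0],
    [0, [-1, 10.5, -8.2], 0],
    [0, [-1, 11, -7.8], 0],
    [0, [0, 0, 0], 0],
    [0, [0, 0, 0], 0]
  ]
}}

```text
time: 45.55
tcp_pos: [0.6573, -0.16, 0.4488]
orientation: [0.997, 0.024, -0.064, -0.022]
ft_force: [2.7, 2.2, -2.8]
finger_gap: 0.0112
```

```bash
python3 g.py .632 -.1848 .3095 92.5; python3 -c "
from h import *
d=snap('side','f4')"
```

```text
t45.55 grasp [ 0.6374 -0.1538  0.2952] jaw -87.4 tilt 7.72 gap 11.2 q7 -0.96 q1 -0.35 F [ 2.7  2.2 -2.8]
shift [ -8.7  30.  -14.7] turn 0.1 after-turn shift [ -8.7  30.  -14.7]
```

View pics/f4.png

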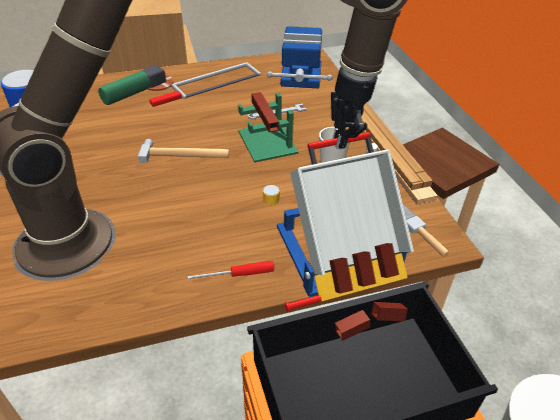

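Emit:
{"op": "arm_command", "data": {
  "plan": [
    [0, [0, 0, 0], 0],
    [0, [0, 0, 0], 0],
    [0, [0, 0, 0], 0],
    [0, [0, 0, 0], 0],
    [0, [0, 0, 0], 0],
    [0, [0, 0, 0], 0]
  ]
}}

```text
time: 46.35
tcp_pos: [0.6573, -0.1597, 0.4486]
orientation: [0.997, 0.024, -0.064, -0.021]
ft_force: [2.1, 1.8, -2.1]
finger_gap: 0.0119
```

```bash
python3 g.py .632 -.1848 .3095 92.5; python3 -c "
from h import *
d=snap('side','f5')"
```

```text
t46.35 grasp [ 0.6374 -0.1536  0.2951] jaw -87.4 tilt 7.72 gap 11.9 q7 -0.96 q1 -0.35 F [ 2.1  1.8 -2.1]
shift [ -8.8  30.2 -14.8] turn 0.1 after-turn shift [ -8.7  30.2 -14.8]
```

View pics/f5.png

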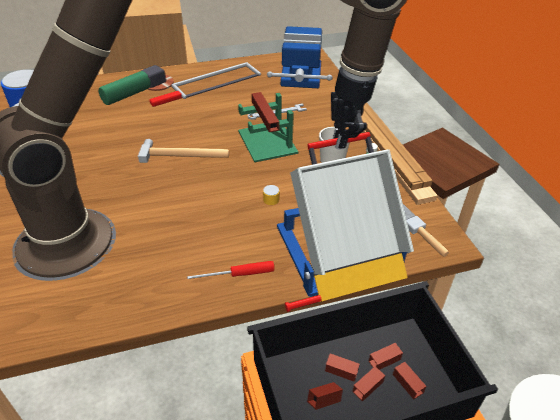

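All five offcuts are in the tub (px (342,366),(386,355),(369,383),(410,380),(325,395)). I lower the pan along the arc.

Emit:
{"op": "arm_command", "data": {
  "plan": [
    [0, [1, -14, 12], 0],
    [0, [1.5, -20, 18], 0],
    [0, [2, -18, 20], 0],
    [0, [2, -16, 21.5], 0],
    [0, [2, -13, 22], 0],
    [0, [0, 0, 0], 0]
  ]
}}

```text
time: 47.15
tcp_pos: [0.6514, -0.0738, 0.3532]
orientation: [0.998, 0.024, -0.059, -0.013]
ft_force: [2.5, 3.0, -2.8]
finger_gap: 0.0116
```

```bash
python3 g.py .632 -.045 .12 92.5
```

```text
t47.15 grasp [ 0.6331 -0.0704  0.1993] jaw -87.3 tilt 6.91 gap 11.6 q7 -1.04 q1 -0.50 F [ 2.5  3.  -2.8]
shift [  9.5 -23.2  79.4] turn 0.2 after-turn shift [  9.4 -23.2  79.4]
```

Emit:
{"op": "arm_command", "data": {
  "plan": [
    [0, [1.5, -6.5, 12.5], 0],
    [0, [1.5, -5.5, 12.5], 0],
    [0, [1.5, -5, 13], 0],
    [0, [1.5, -4, 13], 0],
    [0, [1.5, -2.5, 13], 0],
    [0, [1, -2, 10], 0],
    [0, [0, 0, 4], 0],
    [0, [0, 0, 0], 0]
  ]
}}

```text
time: 48.15
tcp_pos: [0.6513, -0.0486, 0.2796]
orientation: [0.998, 0.023, -0.053, -0.011]
ft_force: [1.1, -3.3, -5.8]
finger_gap: 0.0117
```

```bash
python3 g.py .632 -.045 .12 92.5
```

```text
t48.15 grasp [ 0.6348 -0.0457  0.1255] jaw -87.4 tilt 6.21 gap 11.7 q7 -1.03 q1 -0.52 F [ 1.1 -3.3 -5.8]
shift [-2.2 -0.7  5.8] turn 0.1 after-turn shift [-2.2 -0.7  5.8]
```

Emit:
{"op": "arm_command", "data": {
  "plan": [
    [0, [0, 0, 4], 0],
    [0, [0, 0, 4], 0],
    [0, [0, 0, 0], 0],
    [35, [0, 0, 0], 0],
    [35, [0, 0, 0], 0],
    [35, [0, 0, 0], 0]
  ]
}}

```text
time: 48.9
tcp_pos: [0.6494, -0.0483, 0.2775]
orientation: [0.998, 0.023, -0.054, -0.015]
ft_force: [-0.0, 0.0, -0.5]
finger_gap: 0.0349
```

```bash
python3 g.py .632 -.045 .12 92.5;python3 -c "
from h import *
d=snap('side','g1')"
```

```text
t48.90 grasp [ 0.6327 -0.0442  0.1235] jaw -87.5 tilt 6.38 gap 34.9 q7 -1.03 q1 -0.52 F [-0.   0.  -0.5]
shift [-0.4  0.9  3.5] turn -0.0 after-turn shift [-0.4  0.9  3.5]
```

View pics/g1.png

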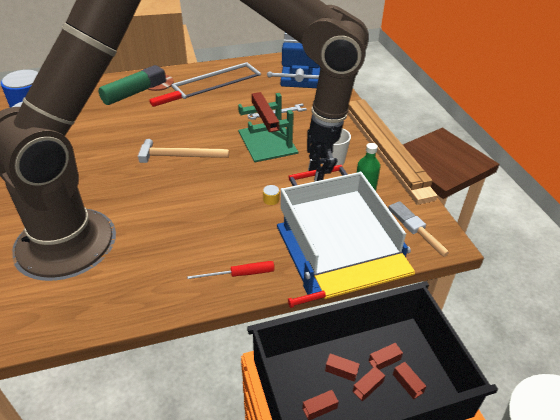

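Emit:
{"op": "arm_command", "data": {
  "plan": [
    [35, [0, 0, -25], 0],
    [35, [0, 0, -40], 0],
    [40, [0, 0, -30], 0],
    [40, [0, 0, 0], 0]
  ]
}}

```text
time: 49.45
tcp_pos: [0.6597, -0.0501, 0.3724]
orientation: [0.998, 0.023, -0.056, -0.015]
ft_force: [0.2, -0.3, -0.1]
finger_gap: 0.0399
```

```bash
python3 g.py .489 -.372 .2 91.3;python3 -c "
from m import *
d=load('g1')
H,S,V=cv2.split(cv2.cvtColor(d['frame'],cv2.COLOR_BGR2HSV))
red=(((H<6)|(H>174))&(S>180)&(V>140)).astype(np.uint8)*255
for c,a,co in blobs(red,60): print(c,onz(d,*c,.075),cv2.boxPoints(cv2.minAreaRect(co.astype(np.float32))).round().tolist())"
```

```text
t49.45 grasp [ 0.6422 -0.0459  0.2185] jaw -87.5 tilt 6.64 gap 39.9 q7 -1.08 q1 -0.53 F [ 0.2 -0.3 -0.1]
shift [-165.4  319.5   26.9] turn 1.2 after-turn shift [-158.6  322.9   26.9]
[164.5575  96.8103] [0.3154 0.4929 0.075 ] [[149.0, 98.0], [179.0, 89.0], [181.0, 95.0], [151.0, 104.0]]
[302.8198 174.027 ] [0.6184 0.0081 0.075 ] [[289.0, 175.0], [315.0, 169.0], [316.0, 174.0], [290.0, 179.0]]
[252.523  267.6053] [ 0.413  -0.2689  0.075 ] [[230.0, 265.0], [273.0, 260.0], [274.0, 270.0], [232.0, 275.0]]
[306.0043 297.8621] [ 0.4992 -0.3771  0.075 ] [[288.0, 298.0], [324.0, 290.0], [325.0, 299.0], [290.0, 307.0]]
```

Emit:
{"op": "arm_command", "data": {
  "plan": [
    [40, [-27, 53, 0], 0],
    [40, [-27, 53, 0], 0],
    [40, [-27, 53, 0], 0],
    [40, [-27, 53, 0], 0],
    [40, [-27, 53, 0], 1],
    [40, [-25, 48, 0], 0],
    [40, [0, 0, 0], 0],
    [40, [0, 0, 0], 0]
  ]
}}

```text
time: 50.45
tcp_pos: [0.5102, -0.3746, 0.3708]
orientation: [0.998, 0.017, -0.061, -0.017]
ft_force: [0.3, 0.0, 0.2]
finger_gap: 0.0398
```

```bash
python3 g.py .489 -.372 .11 91.3
```

```text
t50.45 grasp [ 0.4911 -0.3697  0.217 ] jaw -88.2 tilt 7.29 gap 39.8 q7 -0.57 q1 -0.04 F [0.3 0.  0.2]
shift [ 10.9   6.  106.3] turn 0.5 after-turn shift [ 11.    5.9 106.3]
```

Emit:
{"op": "arm_command", "data": {
  "plan": [
    [40, [11, 6, 30], 0],
    [40, [0, 0, 35], 0],
    [40, [0, 0, 30], 0],
    [40, [0, 0, 8], 0],
    [40, [0, 0, 0], 0]
  ]
}}

```text
time: 51.08
tcp_pos: [0.5135, -0.3698, 0.2623]
orientation: [0.998, 0.022, -0.062, -0.018]
ft_force: [1.2, -0.4, 0.3]
finger_gap: 0.0399
```

```bash
python3 g.py .489 -.372 .07 91.3;python3 -c "
from h import *
d=snap('side','h1')
for t,b in (('h1',(260,220,400,320)),):
    f=cv2.imread(f'pics/{t}.png')[b[1]:b[3],b[0]:b[2]];cv2.imwrite(f'pics/{t}c.png',cv2.resize(f,None,fx=5,fy=5,interpolation=2))"
```

```text
t51.08 grasp [ 0.4943 -0.3646  0.1085] jaw -87.6 tilt 7.37 gap 39.9 q7 -0.51 q1 0.00 F [ 1.2 -0.4  0.3]
shift [-0.9  8.6 38.6] turn 1.1 after-turn shift [-0.7  8.6 38.6]
```

View pics/h1c.png

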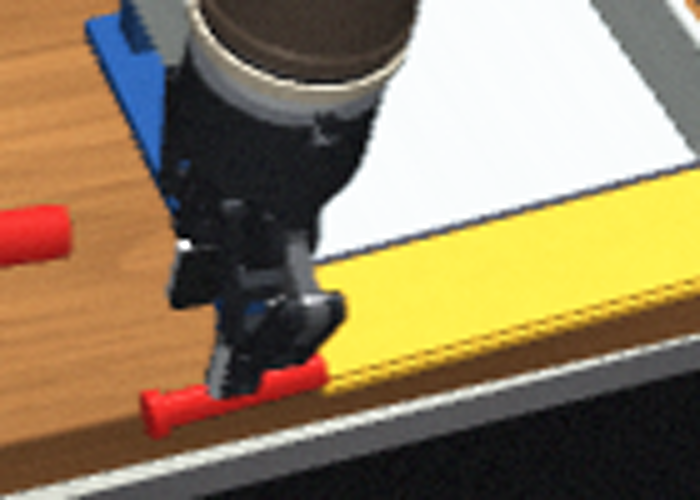

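Emit:
{"op": "arm_command", "data": {
  "plan": [
    [40, [-3, 9, 0], 0.5],
    [40, [0, 0, 0], 0],
    [40, [0, 0, 14], 0],
    [40, [0, 0, 14], 0],
    [40, [0, 0, 9], 0],
    [40, [0, 0, 0], 0]
  ]
}}

```text
time: 51.88
tcp_pos: [0.5066, -0.3788, 0.2255]
orientation: [0.998, 0.018, -0.06, -0.017]
ft_force: [0.1, 0.1, 0.6]
finger_gap: 0.04
```

```bash
python3 g.py .489 -.372 .07 91.3
```

```text
t51.88 grasp [ 0.4879 -0.3739  0.0717] jaw -88.1 tilt 7.16 gap 40.0 q7 -0.48 q1 0.04 F [0.1 0.1 0.6]
shift [ 1.4 -1.8  1.6] turn 0.6 after-turn shift [ 1.3 -1.8  1.6]
```

Emit:
{"op": "arm_command", "data": {
  "plan": [
    [0, [0, 0, 0], 0],
    [0, [0, 0, 0], 0],
    [0, [0, 0, 0], 0],
    [0, [0, 0, 0], 0],
    [0, [-1.5, -2, -14], 0],
    [0, [-1.5, -5.5, -13], 0],
    [0, [-1, -8.5, -11], 0],
    [0, [0, 0, 0], 0]
  ]
}}

```text
time: 52.88
tcp_pos: [0.506, -0.3663, 0.2658]
orientation: [0.998, 0.017, -0.06, -0.013]
ft_force: [-1.0, 1.6, -6.8]
finger_gap: 0.0114
```

```bash
python3 g.py .489 -.318 .124 91.3
```

```text
t52.88 grasp [ 0.4873 -0.3626  0.112 ] jaw -88.1 tilt 7.07 gap 11.4 q7 -0.52 q1 -0.01 F [-1.   1.6 -6.8]
shift [  1.8 -44.8 -11. ] turn 0.6 after-turn shift [  1.4 -44.8 -11. ]
```

Emit:
{"op": "arm_command", "data": {
  "plan": [
    [0, [-0.5, -11, -5], 0],
    [0, [-0.5, -12, -4], 0],
    [0, [0, -12, -2], 0],
    [0, [0, -6, 0], 0],
    [0, [0, 0, 0], 0]
  ]
}}

```text
time: 53.5
tcp_pos: [0.5031, -0.3398, 0.2863]
orientation: [0.998, 0.013, -0.055, 0.005]
ft_force: [-0.4, 2.9, -5.2]
finger_gap: 0.0114
```

```bash
python3 g.py .489 -.318 .124 91.3;python3 -c "
from h import *
d=snap('side','h2')
for t,b in (('h2',(260,180,420,300)),):
    f=cv2.imread(f'pics/{t}.png')[b[1]:b[3],b[0]:b[2]];cv2.imwrite(f'pics/{t}c.png',cv2.resize(f,None,fx=5,fy=5,interpolation=2))"
```

```text
t53.50 grasp [ 0.4863 -0.3415  0.1323] jaw -88.5 tilt 6.28 gap 11.4 q7 -0.57 q1 -0.09 F [-0.4  2.9 -5.2]
shift [  4.2 -23.5   7.6] turn 0.2 after-turn shift [  4.1 -23.5   7.6]
```

View pics/h2c.png

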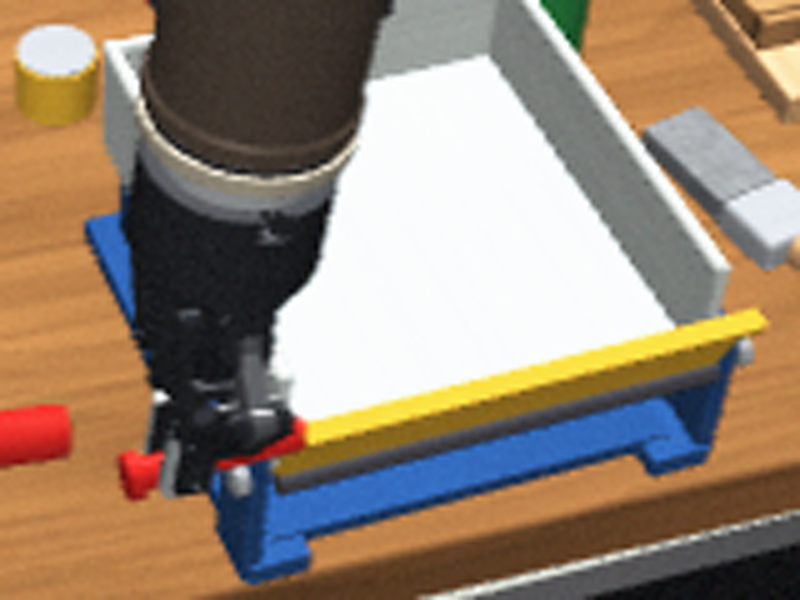

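Emit:
{"op": "arm_command", "data": {
  "plan": [
    [0, [0, -10, 4], 0],
    [0, [0, -10, 3], 0],
    [0, [0, -10, 1], 0],
    [0, [0, -8, 0], 0]
  ]
}}

```text
time: 54.05
tcp_pos: [0.4998, -0.3214, 0.291]
orientation: [0.999, 0.007, -0.046, 0.027]
ft_force: [-1.7, -10.2, -2.0]
finger_gap: 0.0115
```

```bash
python3 g.py .489 -.3247 .124 91.3;python3 -c "
from h import *
d=snap('side','h3')
for t,b in (('h3',(260,180,420,300)),):
    f=cv2.imread(f'pics/{t}.png')[b[1]:b[3],b[0]:b[2]];cv2.imwrite(f'pics/{t}c.png',cv2.resize(f,None,fx=5,fy=5,interpolation=2))"
```

```text
t54.05 grasp [ 0.4856 -0.3298  0.1368] jaw -89.0 tilt 6.10 gap 11.5 q7 -0.61 q1 -0.16 F [ -1.7 -10.2  -2. ]
shift [ 4.6 -5.7 12.2] turn -0.3 after-turn shift [ 4.7 -5.7 12.2]
```

View pics/h3c.png

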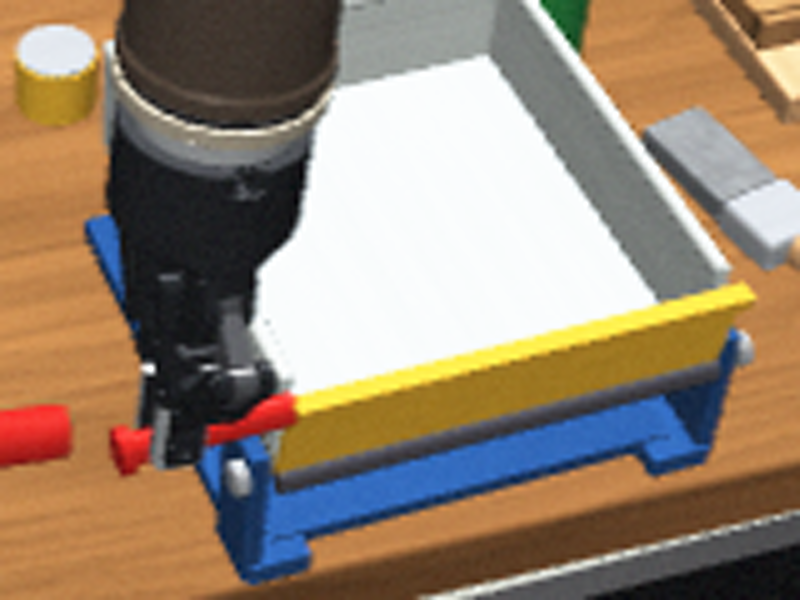

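Emit:
{"op": "arm_command", "data": {
  "plan": [
    [0, [0, 0, 0], 0],
    [35, [0, 0, 0], 0],
    [35, [0, 0, 0], 0],
    [35, [3, 0, 9], 0],
    [35, [0, 0, 6], 0],
    [35, [0, 0, 0], 0]
  ]
}}

```text
time: 54.85
tcp_pos: [0.502, -0.3201, 0.2743]
orientation: [0.999, 0.008, -0.046, 0.025]
ft_force: [-0.0, -0.2, -1.0]
finger_gap: 0.0348
```

```bash
python3 g.py .489 -.3247 .12 91.3
```

```text
t54.85 grasp [ 0.4878 -0.328   0.1201] jaw -89.0 tilt 6.00 gap 34.8 q7 -0.60 q1 -0.15 F [-0.  -0.2 -1. ]
shift [ 1.2 -3.2 -0.1] turn -0.3 after-turn shift [ 1.2 -3.2 -0.1]
```

Emit:
{"op": "arm_command", "data": {
  "plan": [
    [20, [0, 0, 0], 0],
    [20, [0, 0, 0], 0],
    [20, [0, -6, 0], 0],
    [20, [0, -6, 0], 0],
    [20, [0, -6, 0], 0],
    [20, [0, -8, 0], 0]
  ]
}}

```text
time: 55.6
tcp_pos: [0.5003, -0.3053, 0.2761]
orientation: [0.998, 0.004, -0.042, 0.041]
ft_force: [3.7, -34.0, -14.4]
finger_gap: 0.0203
```

```bash
python3 g.py .489 -.3247 .12 91.3;python3 -c "
from h import *
d=snap('side','h4');d=snap('top','h4t')
for t,b in (('h4',(260,180,420,300)),):
    f=cv2.imread(f'pics/{t}.png')[b[1]:b[3],b[0]:b[2]];cv2.imwrite(f'pics/{t}c.png',cv2.resize(f,None,fx=5,fy=5,interpolation=2))"
```

```text
t55.60 grasp [ 0.4874 -0.3179  0.1221] jaw -89.4 tilt 6.68 gap 20.3 q7 -0.63 q1 -0.20 F [  3.7 -34.  -14.4]
shift [1.8 6.6 2.5] turn -0.7 after-turn shift [1.7 6.6 2.5]
```

View pics/h4c.png

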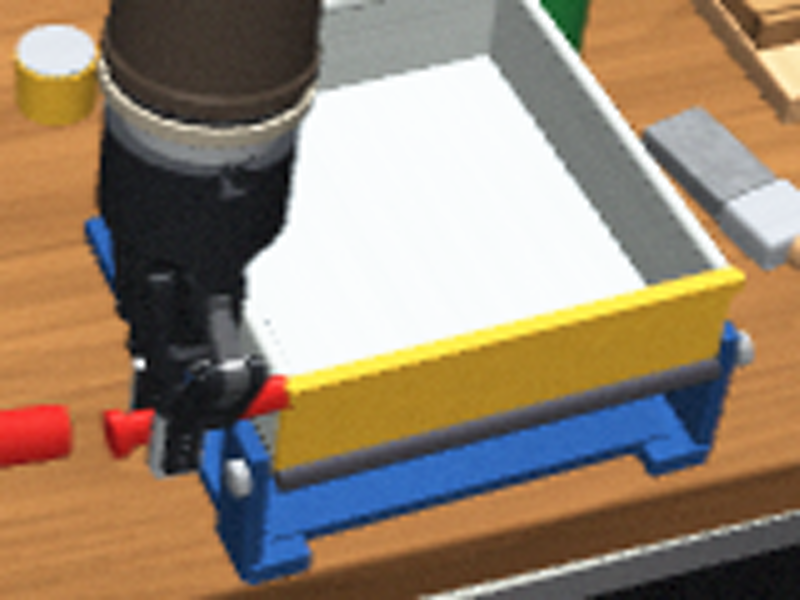

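Emit:
{"op": "arm_command", "data": {
  "plan": [
    [20, [0, 2, 0], 0],
    [34, [0, 0, 0], 0],
    [34, [0, 0, 0], 0],
    [34, [0, 0, -15], 0],
    [34, [0, 0, -25], 0],
    [34, [0, 0, -40], 0],
    [34, [0, 0, -40], 0],
    [34, [0, 0, 0], 0]
  ]
}}

```text
time: 56.7
tcp_pos: [0.5113, -0.2942, 0.402]
orientation: [0.998, 0.005, -0.042, 0.039]
ft_force: [0.3, 1.0, 0.8]
finger_gap: 0.0341
```

Emit:
{"op": "arm_command", "data": {
  "plan": [
    [34, [-30, -30, -10], 0],
    [34, [-40, -40, 0], 0],
    [34, [-30, -40, 0], 0],
    [34, [0, -40, 0], 0],
    [34, [0, -40, 0], 0],
    [34, [0, 0, 0], 0],
    [34, [0, 0, 0], 0]
  ]
}}

```text
time: 57.58
tcp_pos: [0.4069, -0.0995, 0.404]
orientation: [0.998, 0.007, -0.044, 0.035]
ft_force: [-0.6, 0.1, -0.3]
finger_gap: 0.0339
```

```bash
python3 g.py .4 -.1 .2 91.3;python3 -c "
from m import *
d=snap('side','i1');d=snap('top','i1t')
for t in('side0','i1','top0','i1t'):
    d=load(t);H,S,V=cv2.split(cv2.cvtColor(d['frame'],cv2.COLOR_BGR2HSV))
    red=(((H<6)|(H>174))&(S>180)&(V>140)).astype(np.uint8)*255; y=((H>=22)&(H<=32)&(S>150)&(V>120)).astype(np.uint8)*255
    for n,m in(('r',red),('y',y)):
        for c,a,co in blobs(m,60): print(t,n,c.round(1),a,cv2.boxPoints(cv2.minAreaRect(co.astype(np.float32))).round().tolist())
d=load('i1');f=d['frame'];cv2.imwrite('pics/i1c.png',cv2.resize(f[80:420,180:500],None,fx=1.7,fy=1.7,interpolation=2))"; python3 m.py i1 i1t
```

```text
t57.58 grasp [ 0.3933 -0.1105  0.25  ] jaw -89.0 tilt 6.48 gap 33.9 q7 -1.27 q1 -1.12 F [-0.6  0.1 -0.3]
shift [ 11.2 -13.9  48.4] turn -0.3 after-turn shift [ 11.3 -13.8  48.4]
side0 r [164.3  97. ] 179 [[148.0, 99.0], [178.0, 88.0], [181.0, 94.0], [151.0, 105.0]]
side0 r [314.9 171.7] 221 [[289.0, 175.0], [340.0, 164.0], [341.0, 169.0], [290.0, 179.0]]
side0 r [298.2 262.6] 220 [[281.0, 262.0], [316.0, 255.0], [318.0, 264.0], [282.0, 271.0]]
side0 r [252.3 267.8] 428 [[230.0, 265.0], [273.0, 260.0], [274.0, 270.0], [231.0, 276.0]]
side0 y [363.4 245.9] 303 [[317.0, 255.0], [407.0, 233.0], [409.0, 237.0], [318.0, 260.0]]
i1 r [164.6  96.9] 178 [[149.0, 99.0], [178.0, 89.0], [181.0, 95.0], [151.0, 105.0]]
i1 r [315.  171.8] 222 [[289.0, 175.0], [340.0, 164.0], [341.0, 169.0], [290.0, 180.0]]
i1 r [298.  262.4] 208 [[281.0, 262.0], [316.0, 255.0], [317.0, 264.0], [282.0, 270.0]]
i1 r [252.4 267.8] 428 [[230.0, 266.0], [273.0, 260.0], [274.0, 270.0], [231.0, 276.0]]
i1 y [362.6 245.5] 288 [[318.0, 255.0], [407.0, 232.0], [408.0, 235.0], [318.0, 259.0]]
top0 r [292.5 183.1] 179 [[287.0,
[... 1755 characters left out ...]
1230469] 105.76954 z.03 (636.3244018554688, -424.4681091308594)
i1t [416.1336 184.772 ] 307 (635.7573852539062, -390.215576171875) [36.27915573120117, 69.30864715576172] 9.594792 z.03 (615.1710815429688, -368.4788513183594)
i1t [427.3501 210.6332] 597 (558.001220703125, -399.2105407714844) [64.72265625, 124.07415008544922] 119.98244 z.03 (542.039794921875, -376.938720703125)
i1t [169.7819 207.5514] 885 (607.8106689453125, 291.8573913574219) [37.77659225463867, 187.55792236328125] 93.09956 z.03 (588.8865966796875, 273.025146484375)
i1t [445.628  241.3598] 328 (472.9913635253906, -450.31732177734375) [37.07807159423828, 65.97136688232422] 7.6416802 z.03 (462.08624267578125, -425.0057678222656)
```

View pics/i1.png

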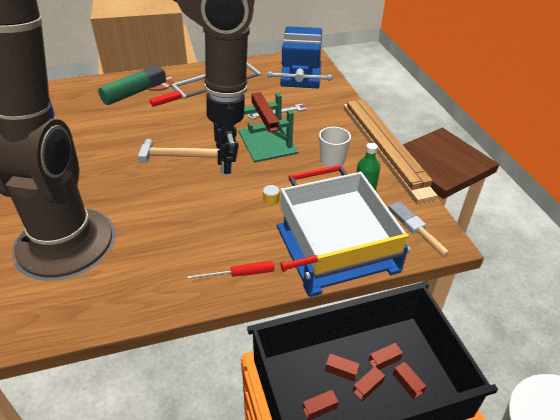

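View pics/i1t.png

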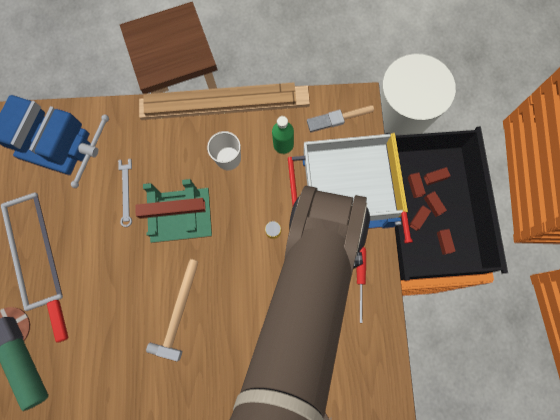

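Gate, handles, pan and bystanders coincide with their start pixels, and the five offcuts are in the tub. I hand in.

```bash
python3 -c "
from cell import r
print(r.get_state()['time']); r.job_done()"
```

```text
57.675
the job is handed in; nothing more can be done
```

I handed the job in at 57.7 s of the 210 s allowed. No verdict was reported, so what follows rests on my own measurements and the last pictures.

- **What was there:** three strays, one long length and the two offcuts already in the pan. I saw no fourth stray and no second bar.
- **What I did:** I laid the bar across both rack arms and put the three strays into the level pan with its gate shut. I then let the gate down to its stop and tipped the pan by the rear handle to about 0.77 rad until it was empty. Finally I lowered the pan and pushed the gate shut against its stop with about 34 N.
- **Offcuts:** all five lie in the tub in both last views.
- **Bar:** its centre is at about (0.580, 0.265) m and its direction 93°. That is about 5 mm from the middle between the arms and in line with the rack's axis.
- **Pan and gate:** the pan's rear handle and the gate's edge and handle are within about 1 px of where they were at the start. The top view of the rear handle was partly hidden by the arm.
- **Bystanders:** the screwdriver matches its starting pixels. I checked the other tools, the tin, bottle and pot only by eye, and they look unmoved.
- **Robot:** clear of everything, with no contact force.

Two things went less cleanly. The tool drifted up to about 7.7° off vertical over the run, which I allowed for in each move. The first attempt to shut the gate stopped short, so I re-seated the fingers and pushed it home.

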